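# Load the reference tube and latch the reader carriage in the measuring position

### The job

Take the red-capped reference tube out of the cradle, lay it gently (no dropping) in the sloping chute of the reader's carriage, cap uphill, and let go so that it slides down home against the foot plate. Then squeeze the orange latch tab of the carriage grip, slide the carriage to the next detent, the measuring position under the read-head arm, and let go so that it locks there with the tube still home. Leave the blue and grey tubes and everything else on the bench where they are.

Things in the scene. Friction and masses are not known exactly. Their poses are not given: they have to be found in the camera images.
- reader: Fixed benchtop tube reader: white, red cheeks, 300 mm deep, 350 wide. Origin under its middle; x to its back, y to its left, z up; its front faces the robot. Its deck rises at 23 degrees from 90 mm high at x -135 mm to a housing 220 mm high behind x +45 mm. Heights on the deck are given square to it. The carriage slides level along it, from left to right.
- console (a point): Middle of the front top edge of the keypad console, a block fixed on the deck: 68 mm wide, 75 mm high, reaching 75 mm up the slope from here; axes as seat. It leaves no room for an upright gripper at the carriage grip: lean the tool square to the deck there.
- read_head (a point): Middle of the downhill end of the read-head arm (white, red top), which lies along the slope over the measuring lane: 44 mm wide, underside 62 mm and top 80 mm above the deck; axes as seat. With the carriage in the loading position the chute's middle is 80 mm to its left.
- seat (a point): Where the middle of the tube must lie, on its axis, 38 mm above the deck; moves with the carriage. x up the slope along the chute, y level to the reader's left, z square to the deck. Slippery 45-degree V strips carry the tube from x -52 to -22 and +20 to +32 mm, outer edges 21 mm out in y, 3 mm below the axis; a gap for the fingers between, 26 mm deep below the axis.
- foot_plate_face (a point): Middle of the uphill face of the chute's foot plate (34 mm wide, 44 mm high), 65 mm down the slope from the seat, axes as there. A tube let go in the chute slides down by itself (the strips are slippery) until its round foot rests here. Laid 20 mm or less up the slope and close over the strips it lands gently.
- grip (a point): Middle of the carriage grip with the tab squeezed fully in, 40 mm above the deck, axes as seat, moves with the carriage. Fixed black plate: outer uphill face at x +13.5 mm. Orange tab: outer downhill face at x -26.5 mm, fully in -13.5. Pinched along x: 40 mm at rest, 27 squeezed. Both about 28 mm wide in y, 16 to 58 mm above the deck; carriage plate top 12 mm above the deck.
- tab (a joint): Orange latch tab, m: 0 = out (locked when its pawl is in a notch), 0.013 = fully in. It moves up the slope (+x of grip) against a spring, 3.6 N at first, 7.5 N fully in. The pawl clears its notch only beyond 0.0115; the tab reads about 0.011 while the pawl rides on the rail between notches.
- carriage (a joint): Carriage position, m, growing to the reader's right (-y of grip). Detents: 0 = loading (start), 0.080 = measuring, under the read-head arm, 0.160 = unloading. Locked at a detent (1.5 mm play) unless the tab is held in; friction 1.2 N. Let go within 5 mm of a detent, the sprung pawl drops in and draws the carriage home.
- red_tube: Reference tube with a red cap: opal white tube 30 mm in diameter with a round foot, ribbed cap 37 mm in diameter and 30 mm long, 130 mm long over all, about 0.19 kg. Origin on its axis in the middle of its length (half-way up as it lies); x along the axis towards the cap, foot end at x -65 mm, cap from x +35 mm to +65 mm. It starts lying level in the cradle, its axis 45 mm above the bench.
- red_tube_cap (a point): Middle of the red cap, on the tube's axis, 50 mm from the tube's middle.
- blue_tube: The same tube with a blue cap; to be left in the cradle.
- grey_tube: The same tube with a grey cap; to be left in the cradle.
- cradle: Fixed dark storage cradle, base plate 130 x 210 x 12 mm, origin under its centre. Its x axis is the tubes' axis towards the caps; three places side by side at y -65, 0 and +65 mm, in any of which the red tube may lie. Black V strips carry each tube from x -52 to -22 mm and from +20 to +32 mm, up to 3 mm below its axis; the gap between is for the fingers, 33 mm deep below the axis.
- jar: Loose amber jar with a white lid, 64 mm in diameter, 85 mm high, origin under its centre; bystander.
- beaker: Loose steel beaker, 72 mm in diameter, 90 mm high, origin under its centre; bystander.
- wash_bottle: Loose white wash bottle with a red spout, 68 mm in diameter, 190 mm high, origin under its centre; bystander.
- spatula: Loose lab spatula, 180 mm long, 14 mm wide, lying on the bench along its x axis in front of the reader; bystander.
- mouse: Loose black computer mouse, 100 x 60 x 30 mm, origin under its centre; bystander.

How it is judged:
By the outcome, as a careful person would: the job done as asked, in the order asked, and still so for the second after the job is handed in, with the robot touching nothing.
It also fails if it takes over 51 s, if anything falls off the work surface, if the arm or the gripper's body presses on something with over 40 N, if the wrist force passes 120 N, or if a joint passes its speed limit or range.

### The arm

A 7-joint arm with a two-finger parallel gripper is mounted at the origin on the work surface. World frame = base frame: x ahead of the robot, y to its left, z up, the work surface at z = 0. Lengths are in m, angles in rad, forces in N, time in s.
With the tool pointing down it reaches from about 0.425 to 0.875 m from the base axis. Payload 4.7 kg.
Tool frame: the origin (TCP) lies at the very end of the fingers, on their centre line; the grasp point (between the pads) lies 19 mm behind it; x points along the fingers, z is the direction in which the jaws open and shut, and the axes are right-handed (so a half turn about x gives the same grasp; the last joint's range is limited). The gripper opens to 87 mm and grips with 3 to 60 N. Pads are 19 mm wide; open, the fingers measure 117 mm over their backs; the gripper's body (75 mm by 190 mm) begins 51 mm behind the grasp point.
Start: joints at [1.141, 0.321, -0.07, 1.45, 0.023, 1.371, -0.057], TCP at [0.279, -0.587, 0.223] pointing down, gripper open.
Joint ranges: [-2.86, 2.86], [-0.3, 2.09], [-1.38, 1.24], [0.06, 2.45], [-1.56, 4.7], [0.09, 2.05], [-2.69, 2.69]. Speed limits (rad/s): [2.57, 2.57, 3.14, 3.14, 3.14, 3.14, 3.14].

### API

Orientations are given as a rotation vector (axis times angle).
In Python, from bench import * gives the robot as it stands.
- The arm moves only by the shell command python3 -m handwheel 'ROWS' [OPENING] [FORCE]. ROWS is JSON, a list of rows, each an object with "xyz": the shift along the world's x, y, z in cm, a list of three; "angular": the turn, a rotation vector about the world's x, y, z in degrees, a list of three. A call has 1 to 5 rows; each row shifts and turns the pose as measured when the row begins; what a row does not reach is not made up. A row lasts 1/12 s, in which the tool goes at most 41.7 mm and 7.16 degrees, less where a joint would pass 70% of its speed; a pose out of reach is approached as far as the arm can. A call with a gripper value outside its range is refused whole. OPENING is the finger opening in cm, from 0 to 8.7, set as the call begins (- or left out, the last holds). The fingers move at their own pace and stop on an object; FORCE is the grip in N (left out, the last holds). Time passes only in rows, so rows that do not move let the fingers close. It gives the time, the measured TCP pose, the force and the opening at its end, in the units of the state.
- get_state(): the state, without advancing time (a new reading comes with each control period).
- get_image(name): name is "side" or "top" or "wrist"; returns a dict with "pixels" (480x640x3 uint8, blue, green, red), "K" (3x3 intrinsics, pixels), "cam_to_world" (4x4, takes a point from camera to world coordinates). Camera axes: x right, y down, z forward; pixel columns grow to the right and rows downward; lengths in m; the calibration is good to about 2 mm. A picture is of the moment at which its call begins. There is no depth.
- close_job(): hands the job in, once; it reports no verdict.
The state is a dict: "time": time; "joint_positions": joint angles; "qd": joint speeds; "joint_torque": joint torques, N m; "position": TCP position; "tool_rot": TCP orientation; "ft_force": force on the tool from outside, world axes, zero at the start; "torque": the same for the moment, N m; "grip_width": opening from 0.0 (shut) to 1.0 (fully open).
Only numpy, scipy, OpenCV 4.12 (cv2) and the standard library are available. Lean on these libraries where they do the work, as an engineer would, in place of code of your own. Each camera call takes 0.05 s, during which the arm holds its last target.

## Working session

There is one attempt and no reset: what is moved stays moved. The work goes in short steps, Python scripts to look and compute and a shell command to move; the robot and the scene stay as the last step left them, time stands still between calls to the robot, and variables do not carry over. Pictures are saved under pics/ and viewed, and the job is handed in when it is done.

```bash
ls; mkdir -p pics; python3 - <<'E'
from bench import *
import cv2
s=get_state(); print(s)
for n in ["side","top","wrist"]:
    im=get_image(n); cv2.imwrite(f"pics/{n}0.png",im["pixels"]); print(n,im["K"],im["cam_to_world"])
E
```

```text
pics
{'time': 0.0, 'joint_positions': array([ 1.14110193,  0.32180439, -0.07009371,  1.45164172,  0.02261336,
        1.37077675, -0.05691254]), 'qd': array([-1.90595152e-04, -1.83276382e-03,  2.76143014e-03,  4.19821716e-04,
        4.85967059e-05,  1.19530990e-03, -2.05889948e-03]), 'joint_torque': array([-6.98691438e-04, -4.91292787e+01, -4.04252177e-01, -3.12521267e+01,
       -6.40344224e-02,  4.39421413e-02,  1.56615042e-04]), 'position': array([ 0.27881829, -0.58657504,  0.22149036]), 'tool_rot': array([ 0.87731428,  1.38871966, -0.87584864]), 'ft_force': array([ 0.20064117, -0.35683151,  0.53521047]), 'torque': array([ 0.02524276, -0.0347438 , -0.08890096]), 'grip_width': 1.001870272363214}
side [[541.25011034   0.         325.36586484]
 [  0.         541.25011034 249.10126922]
 [  0.           0.           1.        ]] [[-0.99834998 -0.04810926  0.03134977  0.52062942]
 [-0.05580172  0.68404423 -0.72730301  1.00080685]
 [ 0.01354537 -0.72785232 -0.68560012  1.21508712]
 [ 0.          0.          0.          1.        ]]
top [[476.64928355   0.         316.45978742]
 [  0.         476.64928355 234.63989866]
 [  0.           0.           1.        ]] [[ 7.37681856e-03 -9.83296924e-01  1.81859127e-01  3.70117546e-01]
 [-9.99970178e-01 -7.66953711e-03 -9.06381121e-04 -9.14383156e-02]
 [ 2.28601709e-03 -1.81847017e-01 -9.83324177e-01  1.21985092e+00]
 [ 0.00000000e+00  0.00000000e+00  0.00000000e+00  1.00000000e+00]]
wrist [[403.31846733   0.         318.70910674]
 [  0.         403.31846733 245.55732174]
 [  0.           0.           1.        ]] [[ 0.42967494 -0.87150531 -0.23634282  0.34434705]
 [-0.90298121 -0.41530205 -0.11022317 -0.55683522]
 [-0.00209358  0.26077326 -0.96539781  0.38254332]
 [ 0.          0.          0.          1.        ]]
```

View pics/side0.png

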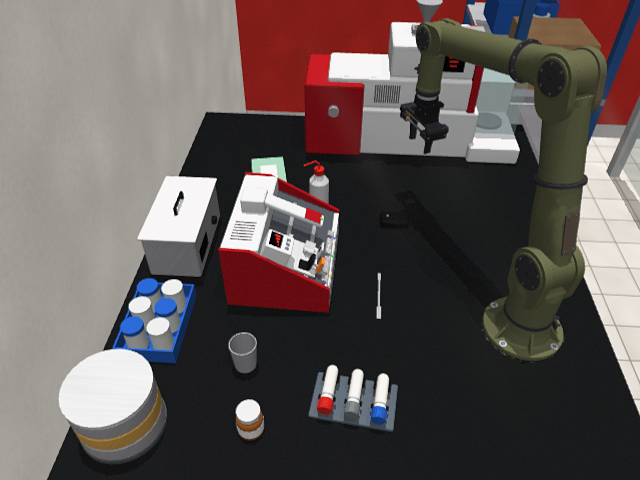

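View pics/top0.png

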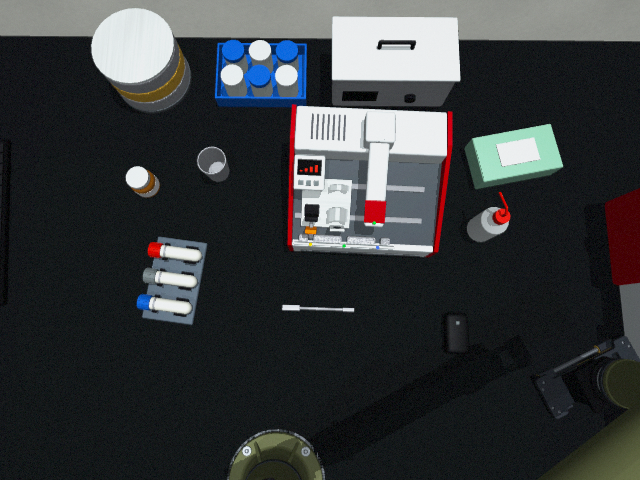

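View pics/wrist0.png

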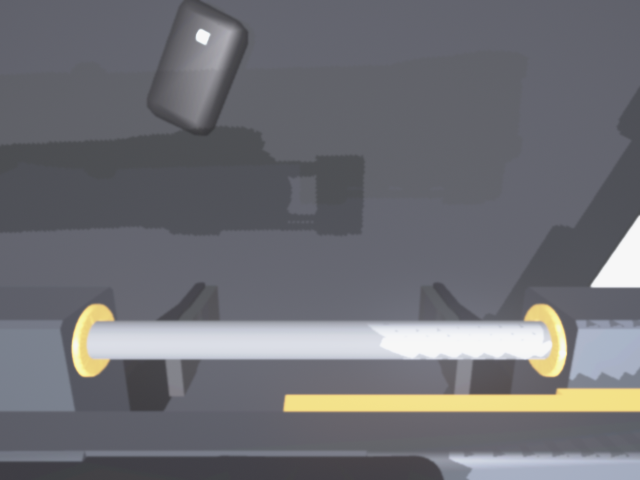

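```bash
cat > h.py <<'E'
import numpy as np, cv2
from scipy.spatial.transform import Rotation as R
def crop(path,x0,y0,x1,y1,f,out):
    im=cv2.imread(path)[y0:y1,x0:x1]
    im=cv2.resize(im,None,fx=f,fy=f,interpolation=cv2.INTER_CUBIC)
    for c in range((x0//10+1)*10,x1,10):
        X=int((c-x0+.5)*f); cv2.line(im,(X,0),(X,6 if c%50 else 14),(0,255,255),1)
        if c%20==0: cv2.putText(im,str(c),(X-10,24),0,.35,(0,255,255),1)
    for r in range((y0//10+1)*10,y1,10):
        Y=int((r-y0+.5)*f); cv2.line(im,(0,Y),(6,Y),(0,255,255),1)
        if r%20==0: cv2.putText(im,str(r),(10,Y+4),0,.35,(0,255,255),1)
    cv2.imwrite(out,im)
CAM={}
def cams():
    from bench import get_image
    for n in ["side","top"]:
        if n not in CAM:
            CAM[n]=np.load(n+"_cal.npz")
    return CAM
def ray(n,uv):
    c=cams()[n];K=c["K"];T=c["T"]
    d=T[:3,:3]@np.linalg.inv(K)@np.array([uv[0],uv[1],1.]); return T[:3,3],d/np.linalg.norm(d)
def at_z(n,uv,z):
    o,d=ray(n,uv); return o+d*(z-o[2])/d[2]
def proj(n,p):
    c=cams()[n];K=c["K"];T=c["T"]
    q=K@(T[:3,:3].T@(np.asarray(p)-T[:3,3])); return q[:2]/q[2]
def tri(a,b):
    o1,d1=ray("side",a);o2,d2=ray("top",b)
    A=np.stack([d1,-d2],1);s=np.linalg.lstsq(A,o2-o1,rcond=None)[0]
    p1=o1+s[0]*d1;p2=o2+s[1]*d2
    return (p1+p2)/2,np.linalg.norm(p1-p2)
E
python3 - <<'E'
from bench import *
from h import *
for n in ["side","top"]:
    im=get_image(n); np.savez(n+"_cal.npz",K=im["K"],T=im["cam_to_world"])
crop("pics/top0.png",130,225,215,330,7,"pics/t_crad.png")
crop("pics/side0.png",300,355,405,435,7,"pics/s_crad.png")
crop("pics/top0.png",280,95,460,260,4,"pics/t_read.png")
crop("pics/side0.png",215,165,345,315,5,"pics/s_read.png")
crop("pics/top0.png",285,145,400,255,7,"pics/t_read2.png")
crop("pics/side0.png",255,200,345,280,8,"pics/s_read2.png")
E
```

```text
(no output)
```

View pics/t_crad.png

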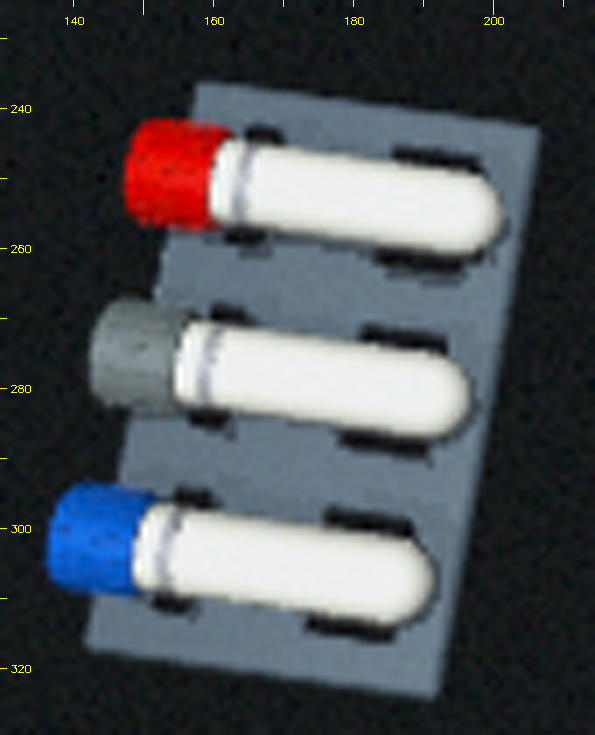

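View pics/s_crad.png

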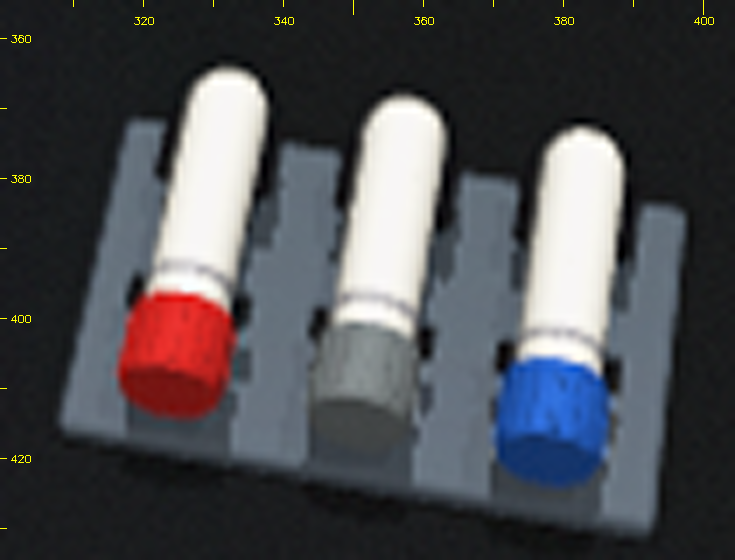

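View pics/t_read.png

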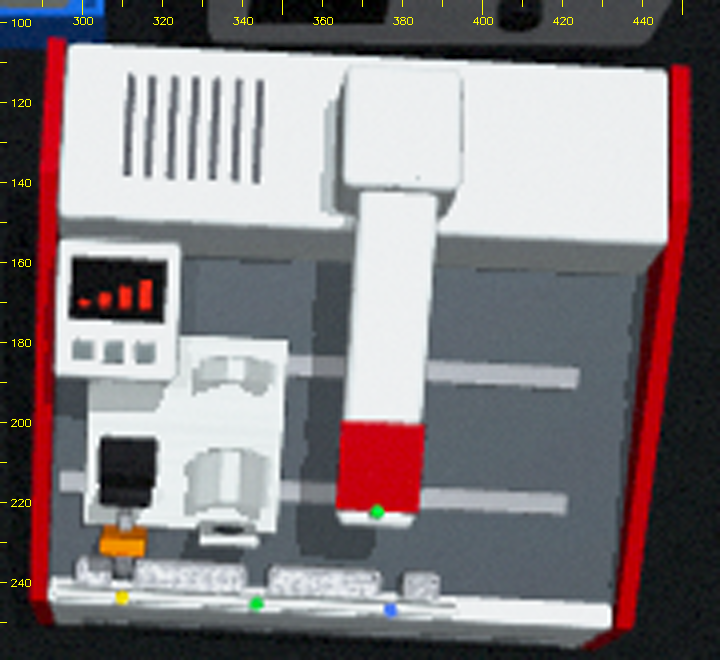

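View pics/s_read.png

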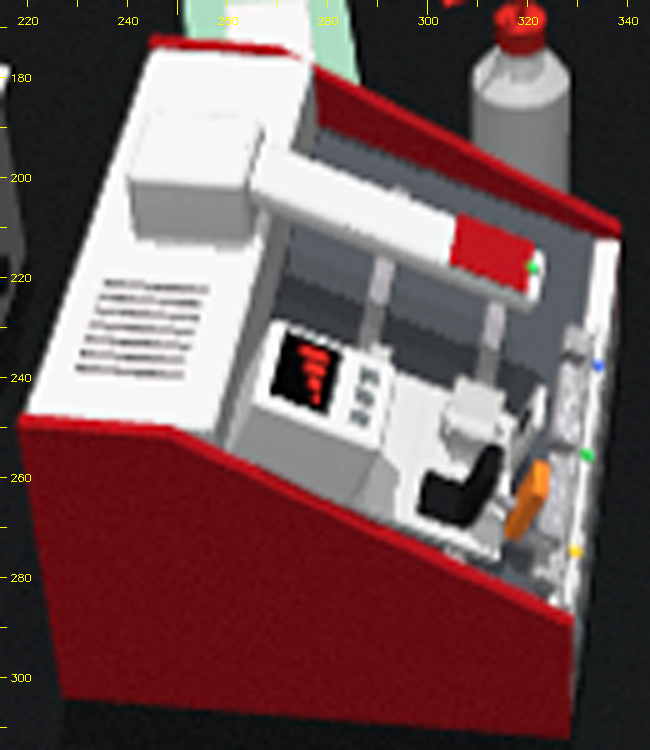

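View pics/t_read2.png

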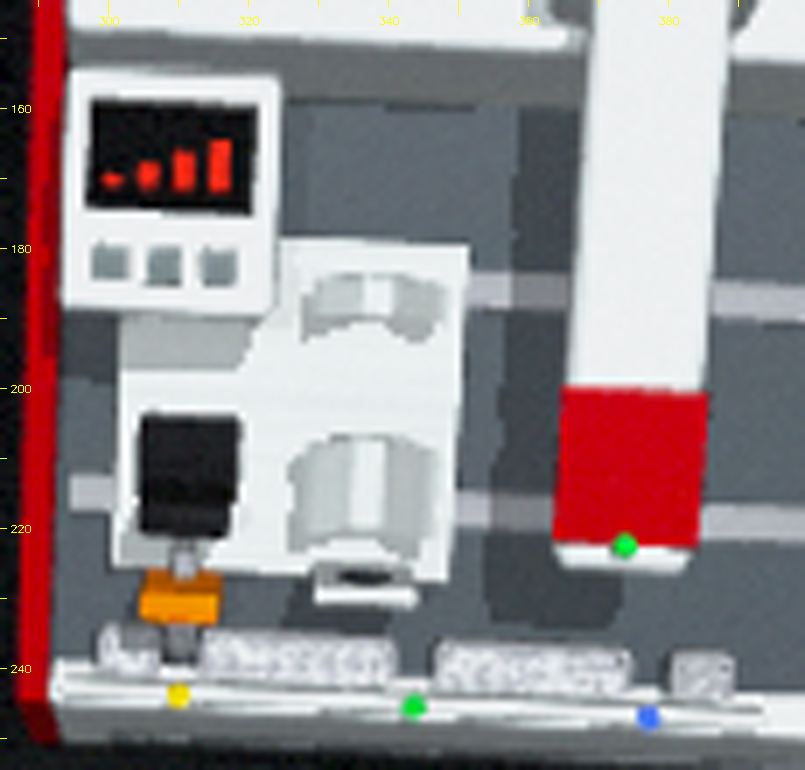

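View pics/s_read2.png

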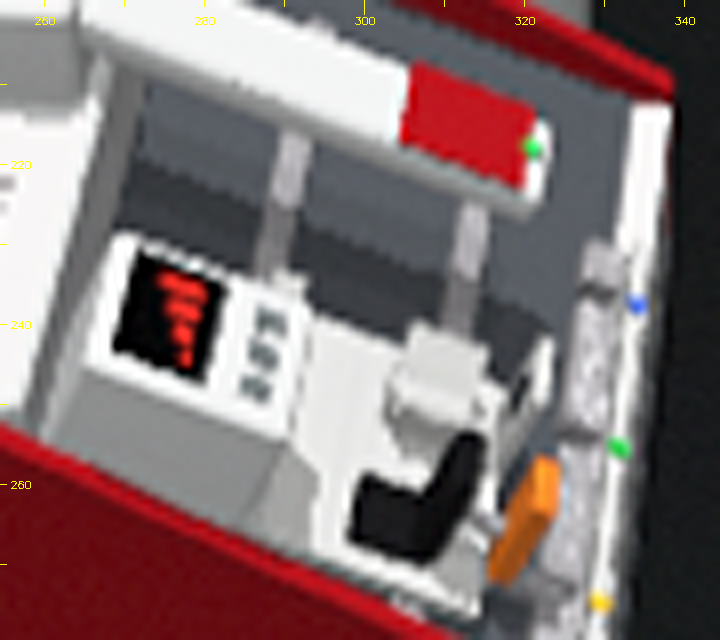

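```bash
cat > fit.py <<'E'
from h import *
from scipy.optimize import least_squares
cams()
obs=[("top",(294.5,148.7),(45,'L',220)),("top",(446.2,155.2),(45,'Rr',220)),("top",(296.5,105.5),(150,'L',220)),("top",(446.5,112),(150,'Rr',220)),
("side",(257.5,250.9),(45,'L',220)),("side",(276.9,178.1),(45,'Rr',220)),("side",(226.9,304.1),(150,175,0)),("side",(328.5,312.1),(-150,175,0))]
def rp(p,pt,cam):
    x,y,z=pt
    y={'L':175-p[3],'Rr':-175+p[3]}.get(y,y)
    v=np.array([x,y,z])/1000
    w=R.from_euler('z',p[2]).apply(v)+[p[0],p[1],0]
    q=proj(cam,w)
    return q
def f(p): return np.concatenate([rp(p,pt,c)-np.array(uv) for c,uv,pt in obs])
s=least_squares(f,[0.65,-0.2,0,8])
print(s.x); print(f(s.x).reshape(-1,2).round(2))
np.save("reader.npy",s.x)
for a,b in [((328.5,147),(0,0))][:0]: pass
E
python3 fit.py
python3 - <<'E'
from h import *
import cv2
# cradle/tubes: pixel in top crop scale7 origin130,225
T=lambda X,Y:(X/7+130-.5,Y/7+225-.5); S=lambda X,Y:(X/7+300-.5,Y/7+355-.5)
# cradle corners top z=.012
cs=[at_z("top",T(*c),.012) for c in [(195,82),(540,127),(435,698),(85,648)]]
print(np.round(cs,4)); print([np.linalg.norm(cs[i]-cs[(i+1)%4]).round(4) for i in range(4)], np.mean(cs,0))
# tube silhouettes: foot tip, cap end middle at axis height .045
for n,ft,cp in [("red",(503,212),(127,174)),("grey",(473,400),(93,355)),("blue",(435,580),(51,537))]:
    a=at_z("top",T(*ft),.045);b=at_z("top",T(*cp),.045)
    print(n,a,b,np.linalg.norm(a-b),(a+b)/2,np.degrees(np.arctan2(*(b-a)[[1,0]])))
E
```

```text
[ 0.69524341 -0.20601787 -0.04024589  7.2599988 ]
[[-1.03  0.23]
 [-0.59  0.75]
 [-0.39 -0.96]
 [-0.96 -0.65]
 [ 0.01 -1.32]
 [ 0.69 -1.82]
 [ 0.43 -1.36]
 [-0.03 -0.97]]
[[0.5862 0.3168 0.012 ]
 [0.5704 0.1893 0.012 ]
 [0.3644 0.2164 0.012 ]
 [0.3809 0.3421 0.012 ]]
[np.float64(0.1286), np.float64(0.2078), np.float64(0.1267), np.float64(0.2068)] [0.47547231 0.26615611 0.012     ]
red [0.53424067 0.19321581 0.045     ] [0.5468478  0.32760397 0.045     ] 0.13497821416927222 [0.54054423 0.26040989 0.045     ] 84.64069478034523
grey [0.46750766 0.20033575 0.045     ] [0.48232005 0.3349459  0.045     ] 0.1354226759603611 [0.47491386 0.26764082 0.045     ] 83.72048409974595
blue [0.40485958 0.21024409 0.045     ] [0.41868994 0.34490567 0.045     ] 0.13536994235248134 [0.41177476 0.27757488 0.045     ] 84.13601873605816
```

```bash
python3 - <<'E'
from h import *
M=R.from_rotvec([ 0.87731428,  1.38871966, -0.87584864]).as_matrix(); print(M.round(3))
p=np.load("reader.npy");yaw=p[2]
def frames(y83):
    xc=np.array([np.cos(y83),np.sin(y83),0]);x=np.array([0,0,-1.])
    for s in (1,-1):
        y=s*xc; z=np.cross(x,y); yield s,np.stack([x,y,z],1)
for s,G in frames(np.radians(83)): print("cradle",s,(R.from_matrix(G)*R.from_matrix(M).inv()).as_rotvec(degrees=True).round(1))
E
```

```text
[[-0.001  0.903  0.429]
 [ 0.002  0.429 -0.903]
 [-1.    -0.    -0.002]]
cradle 1 [-0.1 -0.1 57.6]
cradle -1 [-1.000e-01  1.000e-01 -1.224e+02]
```

```bash
python3 -m handwheel '[{"xyz":[1,3.5,1.5],"angular":[0,0,4]},{"xyz":[1,3.5,1.5],"angular":[0,0,4]},{"xyz":[1,3.5,1.5],"angular":[0,0,4]},{"xyz":[1,3.5,1.5],"angular":[0,0,4]},{"xyz":[1,3.5,1.5],"angular":[0,0,4]}]'
```

```text
time: 0.67
position: [0.3213, -0.4111, 0.29]
tool_rot: [0.611, 1.498, -0.609]
ft_force: [1.3, 0.1, 0.1]
grip_width: 1.0
```

```bash
python3 -m handwheel '[{"xyz":[1,4,0],"angular":[0,0,4]},{"xyz":[1,4,0],"angular":[0,0,4]},{"xyz":[1,4,0],"angular":[0,0,4]},{"xyz":[1,4,0],"angular":[0,0,4]},{"xyz":[1,4,0],"angular":[0,0,4]}]'
```

```text
time: 1.08
position: [0.3719, -0.2087, 0.2946]
tool_rot: [0.32, 1.552, -0.331]
ft_force: [0.9, -0.3, 0.2]
grip_width: 1.005
```

```bash
python3 -m handwheel '[{"xyz":[1.4,3.8,0],"angular":[0,0,3.5]},{"xyz":[1.4,3.8,0],"angular":[0,0,3.5]},{"xyz":[1.4,3.8,0],"angular":[0,0,3.5]},{"xyz":[1.4,3.8,0],"angular":[0,0,3.5]},{"xyz":[1.4,3.8,0],"angular":[0,0,3.5]}]'
```

```text
time: 1.5
position: [0.4405, -0.012, 0.2959]
tool_rot: [0.065, 1.569, -0.084]
ft_force: [1.3, -0.6, 0.2]
grip_width: 0.999
```

```bash
python3 -m handwheel '[{"xyz":[1.4,3.8,0],"angular":[0,0,0]},{"xyz":[1.4,3.8,0],"angular":[0,0,0]},{"xyz":[1.4,3.8,0],"angular":[0,0,0]},{"xyz":[1.4,3.8,-1],"angular":[0,0,0]},{"xyz":[1.4,3.8,-2],"angular":[0,0,0]}]'
```

```text
time: 1.92
position: [0.5105, 0.1809, 0.2733]
tool_rot: [0.062, 1.555, -0.084]
ft_force: [-0.0, -1.1, -0.0]
grip_width: 0.996
```

```bash
python3 -m handwheel '[{"xyz":[1.4,3.8,-2],"angular":[0,0,0]},{"xyz":[1,3,-1],"angular":[0,0,0]},{"xyz":[0,0,0],"angular":[0,0,0]}]' 6.5 15; python3 - <<'E'
from bench import *
from h import *
s=get_state();print(s["position"],s["joint_positions"].round(2)); print(R.from_rotvec(s["tool_rot"]).as_matrix().round(3))
im=get_image("wrist");cv2.imwrite("pics/w1.png",im["pixels"]);np.savez("w1.npz",K=im["K"],T=im["cam_to_world"])
E
```

```text
time: 2.17
position: [0.5318, 0.2549, 0.241]
tool_rot: [0.061, 1.559, -0.073]
ft_force: [-0.5, -0.5, 0.3]
grip_width: 0.848
[0.53179416 0.25490935 0.24103797] [ 0.28  0.3  -0.94  1.56  0.26  1.4  -0.77]
[[ 0.01   0.085  0.996]
 [-0.008  0.996 -0.085]
 [-1.    -0.008  0.011]]
```

View pics/w1.png

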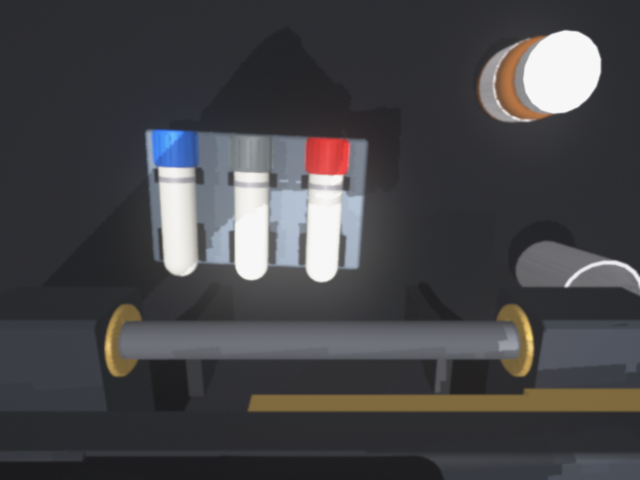

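```bash
python3 - <<'E'
from h import *
CAM["w"]=np.load("w1.npz")
crop("pics/w1.png",280,125,380,295,4,"pics/w1c.png")
for uv in [(321.5,281),(307,230),(340.5,230),(327,156)]: print(at_z("w",uv,.045).round(4))
c=np.array([0.540,0.258,.045]);a=np.array([np.cos(np.radians(83)),np.sin(np.radians(83)),0])
for d in (-.065,0,.05): print(proj("w",c+a*d))
E
```

```text
[0.5324 0.193  0.045 ]
[0.5233 0.2432 0.045 ]
[0.5536 0.2405 0.045 ]
[0.5466 0.3071 0.045 ]
[321.15731022 280.52095535]
[323.97600367 212.40829496]
[326.33520624 155.39905778]
```

View pics/w1c.png

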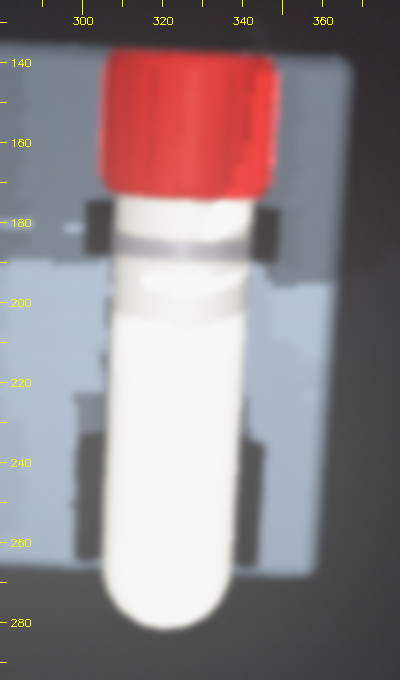

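```bash
python3 -m handwheel '[{"xyz":[0.8,0.3,-3],"angular":[0.5,0.6,-1.5]},{"xyz":[0,0,-3.5],"angular":[0,0,0]},{"xyz":[0,0,-3.5],"angular":[0,0,0]},{"xyz":[0,0,-3],"angular":[0,0,0]},{"xyz":[0,0,0],"angular":[0,0,0]}]' 5.2 15; python3 - <<'E'
from bench import *
from h import *
s=get_state();print(s["position"],s["joint_positions"].round(2)); print(R.from_rotvec(s["tool_rot"]).as_matrix().round(3))
im=get_image("wrist");cv2.imwrite("pics/w2.png",im["pixels"]);np.savez("w2.npz",K=im["K"],T=im["cam_to_world"])
CAM["w"]=np.load("w2.npz")
c=np.array([0.540,0.258,.045]);a=np.array([np.cos(np.radians(83)),np.sin(np.radians(83)),0])
for d in (-.065,0,.05): print(proj("w",c+a*d))
E
```

```text
time: 2.63
position: [0.5426, 0.2515, 0.1114]
tool_rot: [0.09, 1.562, -0.095]
ft_force: [-1.0, -0.8, 0.0]
grip_width: 0.606
[0.54258757 0.25147062 0.11136649] [ 0.23  0.42 -0.89  1.7   0.36  1.18 -0.86]
[[ 0.007  0.117  0.993]
 [-0.004  0.993 -0.117]
 [-1.    -0.003  0.007]]
[310.21330814 350.16170701]
[310.15077673 250.63744166]
[310.09615733 163.7058583 ]
```

View pics/w2.png

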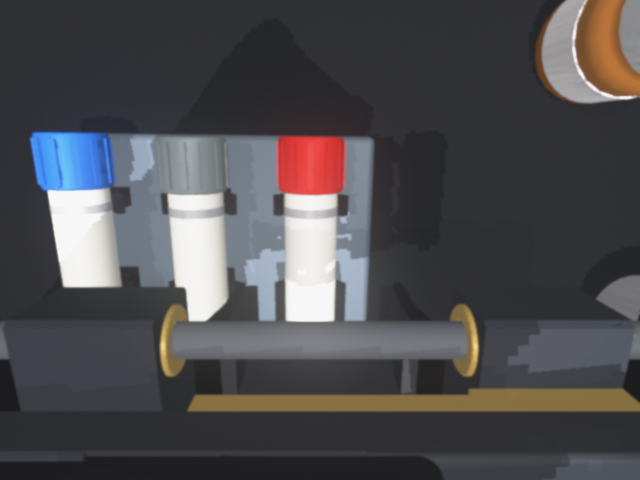

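```bash
python3 -m handwheel '[{"xyz":[-0.25,0.65,0],"angular":[0,0,0]},{"xyz":[0,0,-3],"angular":[0,0,0]},{"xyz":[0,0,-3],"angular":[0,0,0]},{"xyz":[0,0,-2],"angular":[0,0,0]},{"xyz":[0,0,0],"angular":[0,0,0]}]'; python3 - <<'E'
from bench import *
s=get_state();print(s["position"],s["ft_force"])
E
```

```text
time: 3.1
position: [0.55, 0.2612, 0.0473]
tool_rot: [0.101, 1.538, -0.094]
ft_force: [0.0, -0.4, -0.5]
grip_width: 0.599
[0.54998054 0.26119681 0.04734319] [ 0.03408653 -0.39274015 -0.53155431]
```

```bash
python3 - <<'E'
from bench import *
from h import *
s=get_state();M=R.from_rotvec(s["tool_rot"]).as_matrix();print(M.round(3),s["qd"].round(3),s["joint_positions"].round(2))
y=np.radians(83.3);x=np.array([0,0,-1.]);yy=np.array([np.cos(y),np.sin(y),0]);G=np.stack([x,yy,np.cross(x,yy)],1)
print((R.from_matrix(G)*R.from_matrix(M).inv()).as_rotvec(degrees=True).round(2))
E
```

```text
[[ 0.031  0.124  0.992]
 [ 0.003  0.992 -0.124]
 [-1.     0.007  0.03 ]] [ 0.011 -0.054 -0.026 -0.062 -0.015  0.032  0.012] [ 0.18  0.5  -0.84  1.75  0.44  1.06 -0.93]
[-0.17  1.76  0.44]
```

```bash
python3 -m handwheel '[{"xyz":[-1,-0.3,0],"angular":[-0.2,1.7,0.4]},{"xyz":[0,0,0],"angular":[0,0,0]}]'; python3 - <<'E'
from bench import *
from h import *
s=get_state();M=R.from_rotvec(s["tool_rot"]).as_matrix()
y=np.radians(83.3);x=np.array([0,0,-1.]);yy=np.array([np.cos(y),np.sin(y),0]);G=np.stack([x,yy,np.cross(x,yy)],1)
print(s["position"],s["ft_force"],(R.from_matrix(G)*R.from_matrix(M).inv()).as_rotvec(degrees=True).round(2))
E
```

```text
time: 3.27
position: [0.5422, 0.2595, 0.0523]
tool_rot: [0.093, 1.563, -0.091]
ft_force: [-0.2, -0.2, -0.5]
grip_width: 0.602
[0.54221309 0.25954725 0.05233043] [-0.22353888 -0.24086244 -0.4715659 ] [-0.07  0.34  0.04]
```

```bash
python3 -m handwheel '[{"xyz":[-0.25,-0.1,-0.7],"angular":[0,0.3,0]},{"xyz":[-0.1,0,-0.8],"angular":[0,0.2,0]},{"xyz":[-0.1,0,-0.6],"angular":[0,0.2,0]},{"xyz":[0,0,0],"angular":[0,0,0]}]'; python3 - <<'E'
from bench import *
from h import *
s=get_state();M=R.from_rotvec(s["tool_rot"]).as_matrix()
y=np.radians(83.3);x=np.array([0,0,-1.]);yy=np.array([np.cos(y),np.sin(y),0]);G=np.stack([x,yy,np.cross(x,yy)],1)
print(s["position"],s["ft_force"],(R.from_matrix(G)*R.from_matrix(M).inv()).as_rotvec(degrees=True).round(2))
E
```

```text
time: 3.6
position: [0.5435, 0.2607, 0.0375]
tool_rot: [0.098, 1.562, -0.09]
ft_force: [-1.0, -1.1, 0.4]
grip_width: 0.597
[0.54345516 0.26066952 0.03753968] [-0.99187034 -1.05835117  0.39279902] [-0.3   0.42  0.17]
```

```bash
python3 -m handwheel '[{"xyz":[-0.35,-0.25,-0.7],"angular":[-0.2,0.4,0.1]},{"xyz":[-0.2,-0.1,-0.4],"angular":[0,0.2,0]},{"xyz":[0,0,0],"angular":[0,0,0]}]'; python3 - <<'E'
from bench import *
from h import *
s=get_state();M=R.from_rotvec(s["tool_rot"]).as_matrix()
y=np.radians(83.3);x=np.array([0,0,-1.]);yy=np.array([np.cos(y),np.sin(y),0]);G=np.stack([x,yy,np.cross(x,yy)],1)
print(s["position"],s["ft_force"],(R.from_matrix(G)*R.from_matrix(M).inv()).as_rotvec(degrees=True).round(2))
E
```

```text
time: 3.85
position: [0.5378, 0.257, 0.0257]
tool_rot: [0.094, 1.572, -0.092]
ft_force: [-0.5, 0.1, 0.3]
grip_width: 0.605
[0.53783107 0.25701372 0.02571312] [-0.47648889  0.12415261  0.2871909 ] [-0.09 -0.2   0.06]
```

```bash
python3 -m handwheel '[{"xyz":[0.2,0.05,0.2],"angular":[0,0,0]},{"xyz":[0,0,0],"angular":[0,0,0]},{"xyz":[0,0,0],"angular":[0,0,0]},{"xyz":[0,0,0],"angular":[0,0,0]},{"xyz":[0,0,0],"angular":[0,0,0]}]' 2.0 18; python3 - <<'E'
from bench import *
from h import *
s=get_state();M=R.from_rotvec(s["tool_rot"]).as_matrix()
y=np.radians(83.3);x=np.array([0,0,-1.]);yy=np.array([np.cos(y),np.sin(y),0]);G=np.stack([x,yy,np.cross(x,yy)],1)
print(s["position"],s["ft_force"],s["grip_width"]*87,(R.from_matrix(G)*R.from_matrix(M).inv()).as_rotvec(degrees=True).round(2))
E
```

```text
time: 4.27
position: [0.5387, 0.2576, 0.0273]
tool_rot: [0.093, 1.575, -0.092]
ft_force: [-3.0, -0.5, 1.3]
grip_width: 0.339
[0.53865723 0.25757386 0.02731151] [-3.00343793 -0.46649387  1.3213776 ] 29.510128218902196 [-0.06 -0.37  0.05]
```

```bash
python3 -m handwheel '[{"xyz":[0,0,1],"angular":[0,0,0]},{"xyz":[0,0,2],"angular":[0,0,0]},{"xyz":[0,0,3],"angular":[0,0,0]},{"xyz":[0,0,4],"angular":[0,0,0]},{"xyz":[0,0,4],"angular":[0,0,0]}]' ; python3 - <<'E'
from bench import *
from h import *
s=get_state();print(s["position"],s["ft_force"],s["grip_width"]*87,s["joint_positions"].round(2))
im=get_image("wrist");cv2.imwrite("pics/w3.png",im["pixels"])
E
```

```text
time: 4.68
position: [0.5312, 0.2529, 0.163]
tool_rot: [0.085, 1.593, -0.097]
ft_force: [1.0, 1.3, -0.6]
grip_width: 0.334
[0.53116152 0.25288904 0.16300031] [ 0.96168269  1.32436108 -0.57498528] 29.093931742433618 [ 0.26  0.38 -0.92  1.64  0.3   1.3  -0.83]
```

View pics/w3.png

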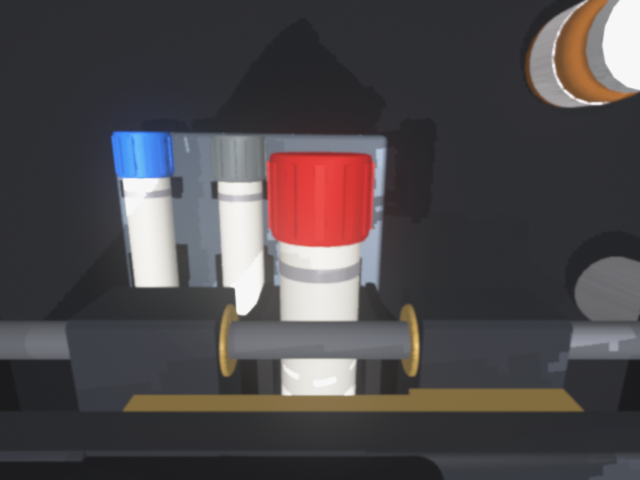

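```bash
cat > ov.py <<'E'
from h import *
cams()
P=np.load("reader.npy")
class Rd:
    def __init__(s,x=P[0],y=P[1],yaw=P[2]):
        s.o=np.array([x,y,0]);s.Rz=R.from_euler('z',yaw)
        t=np.radians(23)
        s.u=s.Rz.apply([np.cos(t),0,np.sin(t)]);s.v=s.Rz.apply([0,1,0]);s.n=s.Rz.apply([-np.sin(t),0,np.cos(t)])
        s.d0=s.o+s.Rz.apply([-.135,0,.09])
    def deck(s,u,v,h): # mm
        return s.d0+(s.u*u+s.v*v+s.n*h)/1000
def draw(im,n,lines,col,f,x0,y0):
    for L in lines:
        q=np.array([(proj(n,p)+.5-[x0,y0])*f for p in L]).astype(int)
        cv2.polylines(im,[q.reshape(-1,1,2)],False,col,1)
def box(rd,u0,u1,v0,v1,h):
    return [rd.deck(u0,v0,h),rd.deck(u1,v0,h),rd.deck(u1,v1,h),rd.deck(u0,v1,h),rd.deck(u0,v0,h)]
def scene(rd,seat,grip,cons,head):
    su,sv=seat;gu,gv=grip;L=[]
    for a,b in((-52,-22),(20,32)): L.append((box(rd,su+a,su+b,sv-21,sv+21,35),(0,255,0)))
    L.append((box(rd,su-65,su-65,sv-17,sv+17,60),(255,0,255)))
    L.append(([rd.deck(su-65,sv-17,60),rd.deck(su-65,sv-17,16)],(255,0,255)))
    L.append((box(rd,gu-26.5,gu-26.5,gv-14,gv+14,58),(255,255,0)))
    L.append((box(rd,gu+13.5,gu+13.5,gv-14,gv+14,58),(0,255,255)))
    L.append((box(rd,gu+13.5,gu+13.5,gv-14,gv+14,16),(0,255,255)))
    cu,cv=cons; L.append((box(rd,cu,cu+75,cv-34,cv+34,75),(255,128,0)))
    hu,hv=head; L.append((box(rd,hu,hu+100,hv-22,hv+22,80),(0,128,255)));L.append((box(rd,hu,hu,hv-22,hv+22,62),(0,128,255)))
    L.append((box(rd,0,195,-167,167,0),(180,180,180)))
    return L
E
cat > o1.py <<'E'
from ov import *
rd=Rd()
# estimate from top pixels at deck heights
def on(n,uv,h):
    o,d=ray(n,uv); s=((rd.deck(0,0,h)-o)@rd.n)/(d@rd.n); p=o+s*d-rd.d0; return np.array([p@rd.u,p@rd.v])*1000
T=lambda X,Y:(X/7+284.5,Y/7+144.5)
S=lambda X,Y:(X/8+254.5,Y/8+199.5)
print("orange top edge",on("top",T(140,619),58),on("top",T(216,626),58), "side",on("side",S(540,456),58),on("side",S(558,465),58))
print("black top", on("top",T(143,535),58),on("top",T(230,537),58))
print("strips lo", [on("top",T(*c),35).round(1) for c in [(300,437),(436,440),(435,555),(288,550)]])
print("strips hi", [on("top",T(*c),35).round(1) for c in [(307,275),(447,280),(443,335),(302,335)]])
print("foot", [on("top",T(*c),60).round(1) for c in [(315,600),(417,607),(318,588),(415,590)]])
print("cons top",[on("top",T(*c),75).round(1) for c in [(62,303),(270,312),(280,75),(68,70)]])
print("cons side",[on("side",S(*c),75).round(1) for c in [(280,433),(308,295),(120,232),(85,362)]])
print("head top",[on("top",T(*c),80).round(1) for c in [(553,543),(697,547),(558,572),(688,574)]])
print("head side",[on("side",S(*c),80).round(1) for c in [(525,190),(540,103),(548,125)]], on("side",S(530,213),62))
E
python3 o1.py
```

```text
orange top edge [ 30.01686591 135.68975057] [ 28.88503854 110.93242611] side [ 37.51503292 111.53502371] [ 30.47704731 112.53159269]
black top [ 57.80433558 135.81240353] [ 58.49310907 107.71832964]
strips lo [array([88.5, 86.5]), array([89.6, 41.9]), array([51.3, 40. ]), array([50.6, 88.5])]
strips hi [array([141.6,  86.8]), array([142.1,  41.4]), array([124.2,  41.7]), array([122. ,  87.5])]
foot [array([39.5, 79.3]), array([38.8, 46.3]), array([43.5, 78.5]), array([44.3, 47.2])]
cons top [array([133.7, 163.5]), array([134. ,  98.3]), array([207.3,  98.8]), array([205.8, 164.1])]
cons side [array([134.4, 165.1]), array([134.7,  95.8]), array([203.6, 100.6]), array([204. , 166.6])]
head top [array([65.7,  5.6]), array([ 66.6, -39.8]), array([56.4,  3.4]), array([ 57.8, -37.6])]
head side [array([64.8,  5.4]), array([ 64.3, -44.9]), array([ 59.9, -34.6])] [56.13405897 -5.01352623]
```

```bash
cat > tgt.py <<'E'
from ov import *
rd=Rd()
SEAT=(103,63.8)
def tcp_for_tube(du,dv,dh): # grasp pt at seat + offsets, grasp 19 behind tcp; tool square to deck
    g=rd.deck(SEAT[0]+du,SEAT[1]+dv,38+dh); return g-rd.n*.019
GT=np.stack([-rd.n,rd.u,np.cross(-rd.n,rd.u)],1)  # tube in hand orientation
GG=np.stack([-rd.n,-rd.v,np.cross(-rd.n,-rd.v)],1) # jaws along slope
def err(p,G):
    from bench import get_state
    s=get_state();M=R.from_rotvec(s["tool_rot"])
    print("t",s["time"],"pos",s["position"].round(4),"dcm",((p-s["position"])*100).round(2),"rot",(R.from_matrix(G)*M.inv()).as_rotvec(degrees=True).round(2),"F",s["ft_force"].round(1),"g",round(s["grip_width"]*87,1),"q",s["joint_positions"].round(2))
    d=(s["position"]+rd.n*.019-rd.d0)*1000; print("  grasp deck u,v,h",(d@rd.u).round(1),(d@rd.v).round(1),(d@rd.n).round(1))
E
python3 - <<'E'
from tgt import *
print(rd.deck(*SEAT,38),GT,GG)
err(tcp_for_tube(0,0,130),GT); print(tcp_for_tube(-60,0,100))
print((R.from_matrix(GG)*R.from_matrix(GT).inv()).as_rotvec(degrees=True))
E
```

```text
[ 0.64281918 -0.14005516  0.16522449] [[ 3.90414731e-01  9.19759469e-01 -4.02350261e-02]
 [-1.57210772e-02 -3.70365368e-02 -9.99190243e-01]
 [-9.20504853e-01  3.90731128e-01  1.73472348e-18]] [[ 0.39041473 -0.04023503 -0.91975947]
 [-0.01572108 -0.99919024  0.03703654]
 [-0.92050485 -0.         -0.39073113]]
t 4.7333 pos [0.5351 0.2557 0.172 ] dcm [  6.44 -39.4    9.54] rot [ 15.95 -19.88 -84.55] F [2.5 2.2 3.2] g 29.3 q [ 0.26  0.37 -0.92  1.63  0.3   1.3  -0.83]
  grasp deck u,v,h -8.1 454.9 111.5
[ 0.55601002 -0.13655956  0.21634152]
[ 35.13732583  -1.41489694 -82.84543681]
```

```bash
sed -i 's/^GG=.*/GG=np.stack([-rd.n,rd.v,np.cross(-rd.n,rd.v)],1) # jaws along slope/' tgt.py; python3 -m handwheel '[{"xyz":[0,-1,3],"angular":[1.1,-1.3,-5.6]},{"xyz":[0,-1.5,3],"angular":[1.1,-1.3,-5.6]},{"xyz":[0,-2.6,2],"angular":[1.1,-1.3,-5.6]},{"xyz":[0,-2.6,1],"angular":[1.1,-1.3,-5.6]},{"xyz":[0,-2.6,0],"angular":[1.1,-1.3,-5.6]}]'; python3 -c '
from tgt import *
err(tcp_for_tube(-40,0,130),GT)'
```

```text
time: 5.15
position: [0.5354, 0.1607, 0.2715]
tool_rot: [0.56, 1.411, -0.375]
ft_force: [0.7, 0.4, -2.0]
grip_width: 0.339
t 5.15 pos [0.5354 0.1607 0.2715] dcm [  2.73 -29.75  -1.98] rot [ 10.22 -12.06 -56.45] F [ 0.7  0.4 -2. ] g 29.5 q [ 0.55  0.02 -0.86  1.71 -0.02  1.26 -0.92]
  grasp deck u,v,h 34.6 360.0 201.5
```

```bash
python3 -m handwheel '[{"xyz":[0.3,-2.9,0],"angular":[1,-1.2,-5.6]},{"xyz":[0.3,-2.9,0],"angular":[1,-1.2,-5.6]},{"xyz":[0.3,-2.9,0],"angular":[1,-1.2,-5.6]},{"xyz":[0.3,-2.9,0],"angular":[1,-1.2,-5.6]},{"xyz":[0.3,-2.9,0],"angular":[1,-1.2,-5.6]}]'; python3 -c '
from tgt import *
err(tcp_for_tube(-40,0,130),GT)'
```

```text
time: 5.57
position: [0.5493, 0.0103, 0.2765]
tool_rot: [0.999, 1.161, -0.677]
ft_force: [-0.0, -0.3, -2.1]
grip_width: 0.338
t 5.5667 pos [0.5493 0.0103 0.2765] dcm [  1.34 -14.72  -2.47] rot [  5.65  -5.5  -27.13] F [-0.  -0.3 -2.1] g 29.4 q [ 0.73 -0.15 -0.68  1.85 -0.18  1.12 -1.03]
  grasp deck u,v,h 54.9 210.3 198.3
```

```bash
python3 -m handwheel '[{"xyz":[0.2,-2.9,0],"angular":[1.1,-1.1,-5.4]},{"xyz":[0.2,-2.9,0],"angular":[1.1,-1.1,-5.4]},{"xyz":[0.2,-2.9,-0.4],"angular":[1.1,-1.1,-5.4]},{"xyz":[0.2,-2.9,-0.4],"angular":[1.1,-1.1,-5.4]},{"xyz":[0.2,-2.5,-0.4],"angular":[1.1,-1.1,-5.4]}]'; python3 -c '
from tgt import *
err(tcp_for_tube(-40,0,130),GT)'
```

```text
time: 5.98
position: [0.5571, -0.1383, 0.2669]
tool_rot: [1.404, 0.862, -0.953]
ft_force: [-0.4, -0.5, -2.1]
grip_width: 0.341
t 5.9833 pos [ 0.5571 -0.1383  0.2669] dcm [ 0.55  0.14 -1.51] rot [0.38 0.32 1.24] F [-0.4 -0.5 -2.1] g 29.7 q [ 0.87 -0.16 -0.56  1.92 -0.21  0.97 -1.25]
  grasp deck u,v,h 63.9 62.1 184.1
```

```bash
python3 -m handwheel '[{"xyz":[-1.5,0,-0.5],"angular":[0.3,0.3,1.2]},{"xyz":[0,0,0],"angular":[0,0,0]}]'; python3 - <<'E'
from bench import *
from tgt import *
for n in ["wrist","side","top"]:
    im=get_image(n);cv2.imwrite(f"pics/{n}4.png",im["pixels"])
    if n=="wrist": np.savez("w4.npz",K=im["K"],T=im["cam_to_world"])
err(tcp_for_tube(-40,0,130),GT)
E
```

```text
time: 6.15
position: [0.5392, -0.1442, 0.26]
tool_rot: [1.4, 0.878, -0.95]
ft_force: [-0.6, -0.0, -2.0]
grip_width: 0.334
t 6.3 pos [ 0.5427 -0.142   0.2624] dcm [ 2.    0.52 -1.06] rot [0.15 0.16 0.46] F [-0.1  0.4 -2.8] g 29.5 q [ 0.87 -0.18 -0.54  1.94 -0.24  0.97 -1.19]
  grasp deck u,v,h 48.9 57.8 185.5
```

View pics/wrist4.png

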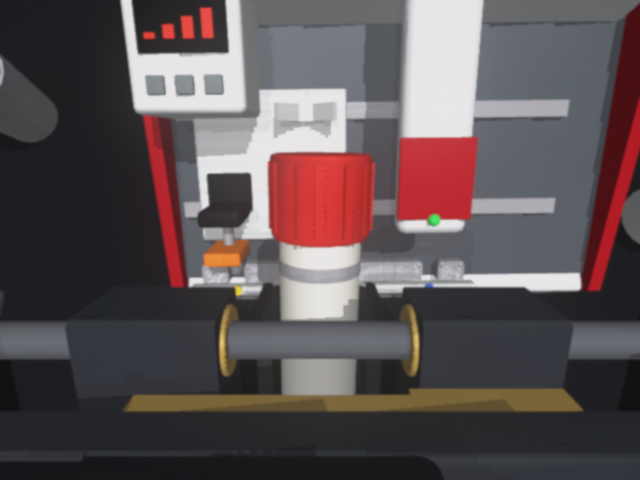

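View pics/side4.png

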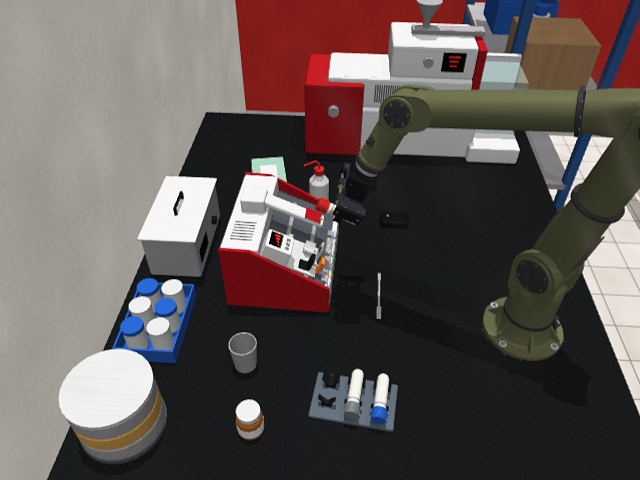

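```bash
python3 - <<'E'
from tgt import *
CAM["w"]=np.load("w4.npz")
x0,y0,f=120,0,1.9
for nm,ov in(("a",0),("b",1)):
    im=cv2.imread("pics/wrist4.png")[0:300,120:540]; im=cv2.resize(im,None,fx=f,fy=f,interpolation=cv2.INTER_CUBIC)
    if ov:
        for L,c in scene(rd,SEAT,(56,122.5),(134,131),(57,-17)): draw(im,"w",[L],c,f,x0,y0)
    cv2.imwrite(f"pics/w4{nm}.png",im)
E
```

```text
(no output)
```

View pics/w4a.png

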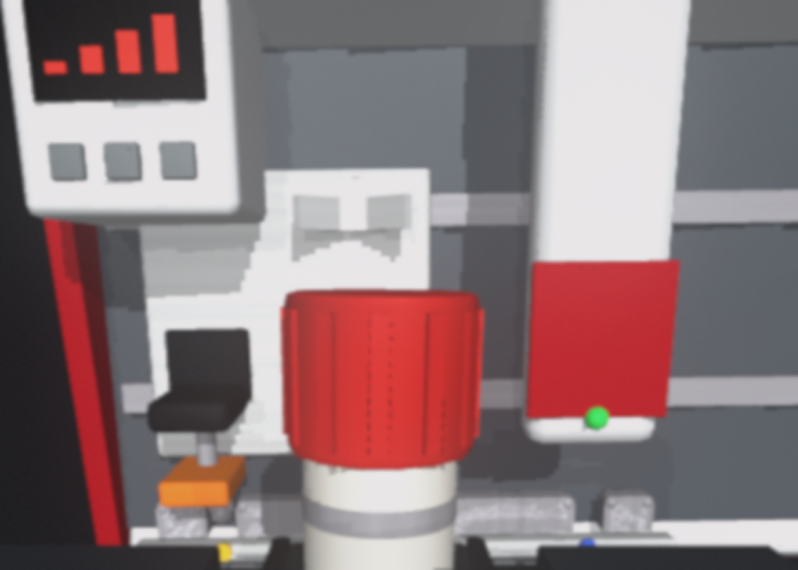

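View pics/w4b.png

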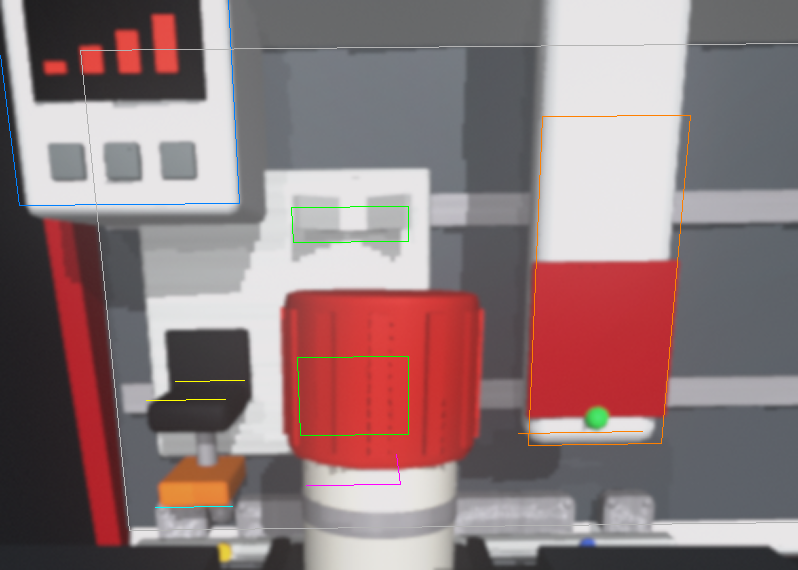

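```bash
python3 - <<'E'
from tgt import *
T=np.load("w4.npz")["T"]; d=(T[:3,3]-rd.d0)*1000; print(d@rd.u,d@rd.v,d@rd.n, T[:3,2]@rd.u,T[:3,2]@rd.n)
E
python3 -m handwheel '[{"xyz":[-2,0.6,0],"angular":[0,0,0.5]},{"xyz":[-2,0,0],"angular":[0,0,0]},{"xyz":[-1,0,0],"angular":[0,0,0]},{"xyz":[0,0,0],"angular":[0,0,0]}]'
python3 - <<'E'
from bench import *
from tgt import *
n="wrist"
im=get_image(n);cv2.imwrite(f"pics/{n}5.png",im["pixels"])
CAM["w"]=dict(K=im["K"],T=im["cam_to_world"])
np.savez("w5.npz",K=im["K"],T=im["cam_to_world"])
err(tcp_for_tube(-40,0,130),GT)
x0,y0,f=200,60,3
for nm,ov in(("a",0),("b",1)):
    im=cv2.imread("pics/wrist5.png")[60:260,200:440]; im=cv2.resize(im,None,fx=f,fy=f,interpolation=cv2.INTER_CUBIC)
    if ov:
        for L,c in scene(rd,SEAT,(56,122.5),(134,131),(57,-17)): draw(im,"w",[L],c,f,x0,y0)
    cv2.imwrite(f"pics/w5{nm}.png",im)
E
```

```text
116.94209194803528 55.34843482036804 326.0846497643635 -0.2629006926786527 -0.9648187569414174
time: 6.63
position: [0.4949, -0.1303, 0.2642]
tool_rot: [1.387, 0.885, -0.927]
ft_force: [-0.0, -0.1, -2.6]
grip_width: 0.338
t 6.6833 pos [ 0.4958 -0.1299  0.2647] dcm [ 6.69 -0.69 -1.29] rot [ 0.25  0.36 -0.74] F [-0.7  0.6 -1.5] g 29.4 q [ 0.78 -0.3  -0.41  2.03 -0.29  1.01 -1.12]
  grasp deck u,v,h 6.2 68.0 206.1
```

View pics/w5a.png

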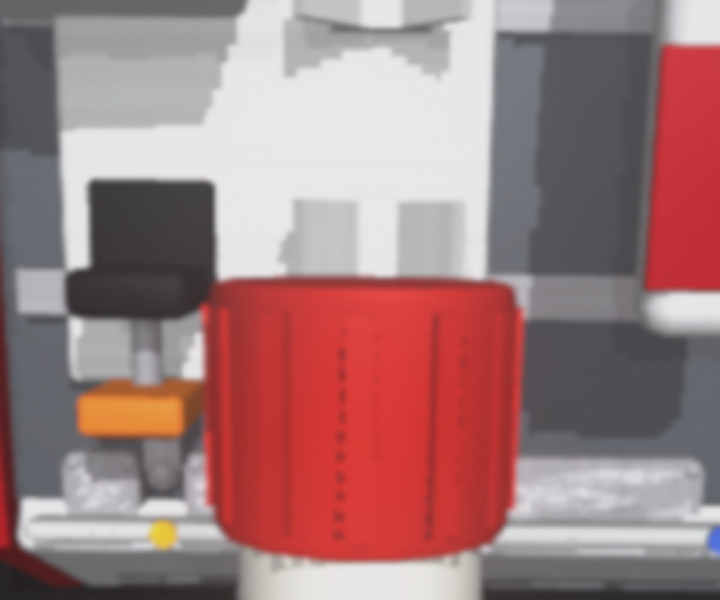

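View pics/w5b.png

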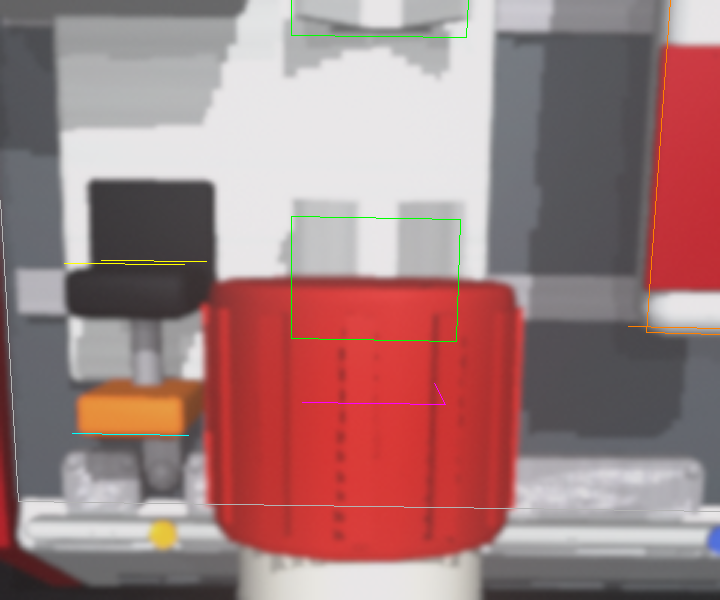

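```bash
sed -i 's/^SEAT=.*/SEAT=(107,63.2)/' tgt.py; python3 -c '
from tgt import *
err(tcp_for_tube(5,0,60),GT);print(rd.u,rd.n)'
```

```text
t 6.6833 pos [ 0.4958 -0.1299  0.2647] dcm [13.93 -1.04 -5.82] rot [ 0.25  0.36 -0.74] F [-0.7  0.6 -1.5] g 29.4 q [ 0.78 -0.3  -0.41  2.03 -0.29  1.01 -1.12]
  grasp deck u,v,h 6.2 68.0 206.1
[ 0.91975947 -0.03703654  0.39073113] [-0.39041473  0.01572108  0.92050485]
```

```bash
python3 -m handwheel '[{"xyz":[2.7,-0.2,-0.6],"angular":[0.1,0.2,-0.6]},{"xyz":[2.7,-0.2,-1],"angular":[0,0,0]},{"xyz":[2.7,-0.2,-1.2],"angular":[0,0,0]},{"xyz":[2.7,-0.2,-1.2],"angular":[0,0,0]},{"xyz":[1.5,0,-0.8],"angular":[0,0,0]}]'; python3 -c '
from tgt import *
err(tcp_for_tube(5,0,60),GT)'
```

```text
time: 7.1
position: [0.6283, -0.1324, 0.2235]
tool_rot: [1.388, 0.871, -0.921]
ft_force: [-0.4, -0.6, -2.4]
grip_width: 0.339
t 7.1 pos [ 0.6283 -0.1324  0.2235] dcm [ 0.67 -0.79 -1.7 ] rot [ 0.56  0.99 -0.58] F [-0.4 -0.6 -2.4] g 29.5 q [ 0.77  0.03 -0.57  1.85 -0.06  0.85 -1.37]
  grasp deck u,v,h 112.2 70.9 116.4
```

```bash
python3 -m handwheel '[{"xyz":[0.7,-0.8,-1.5],"angular":[0.5,0.9,-0.5]},{"xyz":[0,0,0],"angular":[0,0,0]},{"xyz":[0,0,0],"angular":[0,0,0]}]'; python3 -c '
from tgt import *
err(tcp_for_tube(5,0,60),GT)'
```

```text
time: 7.35
position: [0.6415, -0.1338, 0.2072]
tool_rot: [1.395, 0.891, -0.926]
ft_force: [0.4, 0.2, -1.6]
grip_width: 0.342
t 7.35 pos [ 0.6415 -0.1338  0.2072] dcm [-0.65 -0.66 -0.07] rot [-0.33  0.2  -0.63] F [ 0.4  0.2 -1.6] g 29.8 q [ 0.75  0.09 -0.57  1.83 -0.03  0.84 -1.39]
  grasp deck u,v,h 118.0 70.0 96.3
```

```bash
python3 -m handwheel '[{"xyz":[-0.6,-0.8,0],"angular":[-0.2,0.2,-0.6]},{"xyz":[0,0,0],"angular":[0,0,0]},{"xyz":[0,0,0],"angular":[0,0,0]}]'; python3 - <<'E'
from bench import *
from tgt import *
err(tcp_for_tube(5,0,60),GT)
for n in ["wrist","side","top"]:
    im=get_image(n);cv2.imwrite(f"pics/{n}6.png",im["pixels"])
    if n=="wrist": np.savez("w6.npz",K=im["K"],T=im["cam_to_world"])
err(tcp_for_tube(5,0,60),GT)
crop("pics/side6.png",255,165,375,285,5,"pics/s6c.png")
crop("pics/top6.png",285,105,400,255,4,"pics/t6c.png")
E
```

```text
time: 7.6
position: [0.6354, -0.1403, 0.2092]
tool_rot: [1.396, 0.885, -0.935]
ft_force: [0.4, 1.2, -1.8]
grip_width: 0.338
t 7.6 pos [ 0.6354 -0.1403  0.2092] dcm [-0.03 -0.01 -0.27] rot [-0.09  0.1  -0.14] F [ 0.4  1.2 -1.8] g 29.4 q [ 0.76  0.08 -0.57  1.84 -0.03  0.84 -1.39]
  grasp deck u,v,h 113.4 63.3 100.3
t 7.75 pos [ 0.6355 -0.1407  0.2091] dcm [-0.04  0.03 -0.27] rot [-0.07  0.1  -0.12] F [-0.5  0.5 -2. ] g 29.5 q [ 0.76  0.08 -0.57  1.84 -0.03  0.84 -1.39]
  grasp deck u,v,h 113.4 62.9 100.3
```

View pics/wrist6.png

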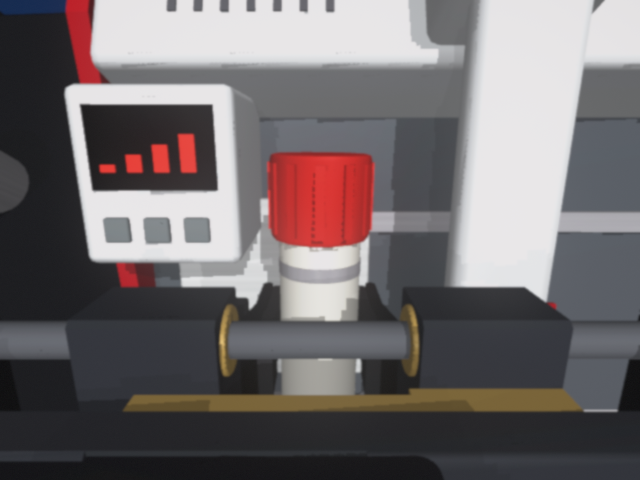

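View pics/s6c.png

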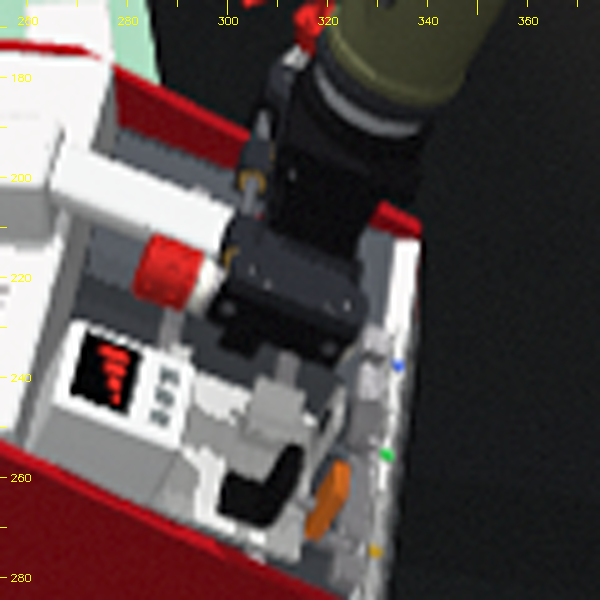

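View pics/t6c.png

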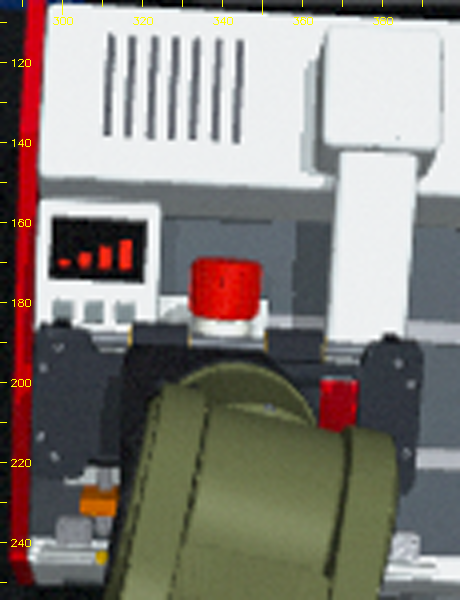

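```bash
python3 -m handwheel '[{"xyz":[0.5,0,-1.3],"angular":[0,0,0]},{"xyz":[0.4,0,-1.3],"angular":[0,0,0]},{"xyz":[0.4,0,-1],"angular":[0,0,0]},{"xyz":[0,0,0],"angular":[0,0,0]}]'; python3 -c '
from tgt import *
err(tcp_for_tube(5,0,10),GT)'
```

```text
time: 8.08
position: [0.6495, -0.1416, 0.1756]
tool_rot: [1.395, 0.877, -0.934]
ft_force: [-0.4, 0.9, -2.0]
grip_width: 0.341
t 8.0833 pos [ 0.6495 -0.1416  0.1756] dcm [ 0.51  0.05 -1.51] rot [ 0.17  0.41 -0.04] F [-0.4  0.9 -2. ] g 29.7 q [ 0.74  0.14 -0.57  1.85  0.02  0.77 -1.43]
  grasp deck u,v,h 113.2 62.5 63.9
```

```bash
python3 -m handwheel '[{"xyz":[0.3,0.05,-0.8],"angular":[0.1,0.3,0]},{"xyz":[0.2,0,-0.5],"angular":[0,0.1,0]},{"xyz":[0,0,0],"angular":[0,0,0]}]'; python3 -c '
from tgt import *
err(tcp_for_tube(5,0,3),GT)'
```

```text
time: 8.33
position: [0.655, -0.1412, 0.1623]
tool_rot: [1.394, 0.883, -0.939]
ft_force: [-0.8, 0.3, -1.5]
grip_width: 0.342
t 8.3333 pos [ 0.655  -0.1412  0.1623] dcm [ 0.23 -0.   -0.83] rot [ 0.08  0.01 -0.03] F [-0.8  0.3 -1.5] g 29.7 q [ 0.73  0.17 -0.56  1.85  0.05  0.75 -1.45]
  grasp deck u,v,h 113.1 63.1 49.5
```

```bash
python3 -m handwheel '[{"xyz":[0.2,0,-0.5],"angular":[0,0,0]},{"xyz":[0.05,0,-0.2],"angular":[0,0,0]},{"xyz":[0,0,0],"angular":[0,0,0]}]'; python3 - <<'E'
from bench import *
from tgt import *
err(tcp_for_tube(5,0,1.3),GT)
im=get_image("side");cv2.imwrite("pics/s7.png",im["pixels"])
crop("pics/s7.png",255,165,375,285,5,"pics/s7c.png")
E
```

```text
time: 8.58
position: [0.6583, -0.1412, 0.1551]
tool_rot: [1.394, 0.883, -0.938]
ft_force: [-0.7, 0.3, -1.6]
grip_width: 0.339
t 8.5833 pos [ 0.6583 -0.1412  0.1551] dcm [-0.03 -0.01 -0.27] rot [ 0.08  0.05 -0.04] F [-0.7  0.3 -1.6] g 29.5 q [ 0.72  0.18 -0.56  1.85  0.06  0.74 -1.46]
  grasp deck u,v,h 113.3 63.3 41.7
```

View pics/s7c.png

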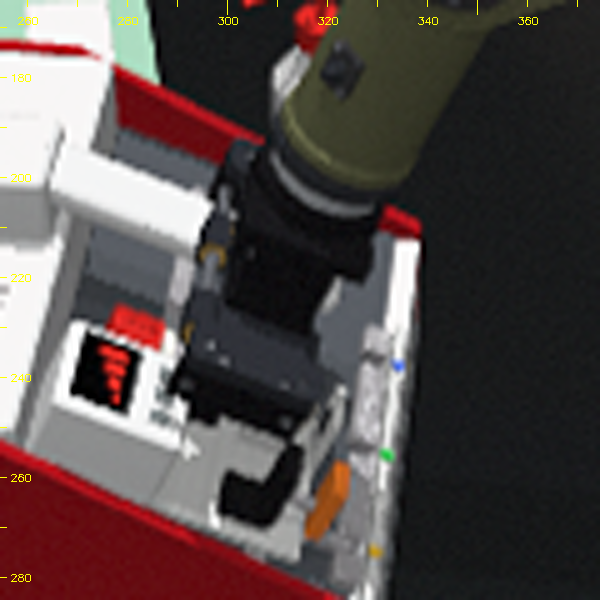

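```bash
python3 -m handwheel '[{"xyz":[0.05,0,-0.18],"angular":[0,0,0]},{"xyz":[0,0,0],"angular":[0,0,0]}]'; python3 -c '
from tgt import *
err(tcp_for_tube(5,0,1.3),GT)'
```

```text
time: 8.8
position: [0.6589, -0.1413, 0.1537]
tool_rot: [1.394, 0.882, -0.938]
ft_force: [0.3, -0.1, -1.9]
grip_width: 0.337
t 8.8 pos [ 0.6589 -0.1413  0.1537] dcm [-0.09  0.01 -0.12] rot [ 0.1   0.08 -0.03] F [ 0.3 -0.1 -1.9] g 29.3 q [ 0.72  0.18 -0.56  1.85  0.06  0.74 -1.46]
  grasp deck u,v,h 113.3 63.2 40.1
```

```bash
python3 -m handwheel '[{"xyz":[0.02,0,-0.1],"angular":[0,0,0]},{"xyz":[0,0,0],"angular":[0,0,0]}]'; python3 -c '
from tgt import *
err(tcp_for_tube(5,0,1.3),GT)'
```

```text
time: 8.97
position: [0.6595, -0.1412, 0.1535]
tool_rot: [1.394, 0.881, -0.937]
ft_force: [0.0, -0.4, -1.5]
grip_width: 0.339
t 8.9667 pos [ 0.6595 -0.1412  0.1535] dcm [-0.15 -0.   -0.1 ] rot [ 0.12  0.15 -0.04] F [ 0.  -0.4 -1.5] g 29.5 q [ 0.72  0.18 -0.56  1.85  0.06  0.73 -1.46]
  grasp deck u,v,h 113.8 63.3 39.7
```

```bash
python3 -m handwheel '[{"xyz":[-0.02,0,-0.15],"angular":[0,0.1,0]},{"xyz":[0,0,0],"angular":[0,0,0]}]'; python3 -c '
from tgt import *
err(tcp_for_tube(5,0,1.3),GT)'
```

```text
time: 9.13
position: [0.66, -0.1412, 0.1536]
tool_rot: [1.393, 0.881, -0.937]
ft_force: [-0.2, 0.0, -2.4]
grip_width: 0.336
t 9.1333 pos [ 0.66   -0.1412  0.1536] dcm [-0.2  -0.01 -0.12] rot [ 0.18  0.14 -0.07] F [-0.2  0.  -2.4] g 29.2 q [ 0.72  0.19 -0.56  1.85  0.07  0.73 -1.46]
  grasp deck u,v,h 114.3 63.3 39.6
```

```bash
python3 -m handwheel '[{"xyz":[-0.02,0,-0.15],"angular":[0,0,0]},{"xyz":[0,0,0],"angular":[0,0,0]}]'; python3 -c '
from tgt import *
err(tcp_for_tube(5,0,1.3),GT)'
```

```text
time: 9.3
position: [0.6604, -0.1413, 0.1537]
tool_rot: [1.392, 0.879, -0.936]
ft_force: [-0.7, 0.8, -1.3]
grip_width: 0.338
t 9.3 pos [ 0.6604 -0.1413  0.1537] dcm [-0.24  0.   -0.12] rot [ 0.26  0.25 -0.09] F [-0.7  0.8 -1.3] g 29.4 q [ 0.72  0.18 -0.56  1.85  0.07  0.73 -1.46]
  grasp deck u,v,h 114.7 63.3 39.5
```

```bash
python3 -m handwheel '[{"xyz":[-0.15,0,-0.3],"angular":[0.1,0.2,-0.1]},{"xyz":[0,0,0],"angular":[0,0,0]}]'; python3 -c '
from tgt import *
err(tcp_for_tube(5,0,1.3),GT)'
```

```text
time: 9.47
position: [0.6609, -0.1415, 0.154]
tool_rot: [1.393, 0.877, -0.936]
ft_force: [-0.8, -0.9, -2.0]
grip_width: 0.335
t 9.4667 pos [ 0.6609 -0.1415  0.154 ] dcm [-0.29  0.03 -0.16] rot [ 0.28  0.35 -0.02] F [-0.8 -0.9 -2. ] g 29.2 q [ 0.72  0.18 -0.56  1.85  0.07  0.73 -1.47]
  grasp deck u,v,h 115.3 63.1 39.6
```

```bash
python3 -c '
from bench import *
s=get_state();print(s["joint_torque"].round(2),s["ft_force"],s["torque"].round(2))'; python3 -m handwheel '[{"xyz":[-0.2,0,-0.4],"angular":[0.1,0.3,0]}]'; python3 -c '
from tgt import *
from bench import *
err(tcp_for_tube(5,0,1.3),GT)
s=get_state();print(s["joint_torque"].round(2),s["ft_force"],s["torque"].round(2))'
```

```text
[  0.08 -37.46  -3.12 -32.42  -0.22  -2.57  -0.06] [-0.83332549 -0.90117153 -2.01601958] [ 0.01  0.74 -0.05]
time: 9.55
position: [0.6612, -0.1418, 0.1532]
tool_rot: [1.393, 0.876, -0.935]
ft_force: [-11.0, 1.5, 23.8]
grip_width: 0.341
t 9.55 pos [ 0.6612 -0.1418  0.1532] dcm [-0.32  0.05 -0.08] rot [ 0.29  0.37 -0.03] F [-11.    1.5  23.8] g 29.7 q [ 0.72  0.19 -0.56  1.85  0.07  0.73 -1.47]
  grasp deck u,v,h 115.3 62.8 38.8
[ -0.11 -23.96  -1.7  -22.4    0.03  -2.1   -0.19] [-10.99880929   1.53155156  23.83934783] [0.23 0.65 0.22]
```

```bash
python3 -m handwheel '[{"xyz":[0,0,0.02],"angular":[0,0,0]}]'; python3 -m handwheel '[{"xyz":[0,0,0],"angular":[0,0,0]},{"xyz":[0,0,0],"angular":[0,0,0]},{"xyz":[0,0,0],"angular":[0,0,0]},{"xyz":[0,0,0],"angular":[0,0,0]}]' 4.8 18; python3 - <<'E'
from bench import *
from tgt import *
err(tcp_for_tube(5,0,1.3),GT)
for n in ["wrist","side"]:
    im=get_image(n);cv2.imwrite(f"pics/{n}8.png",im["pixels"])
crop("pics/side8.png",255,165,375,285,5,"pics/s8c.png")
E
```

```text
time: 9.63
position: [0.6616, -0.1419, 0.1544]
tool_rot: [1.393, 0.875, -0.935]
ft_force: [0.5, -0.4, -2.8]
grip_width: 0.338
time: 9.97
position: [0.6619, -0.1424, 0.1536]
tool_rot: [1.395, 0.874, -0.935]
ft_force: [-0.3, 0.2, -0.2]
grip_width: 0.515
t 9.9667 pos [ 0.6619 -0.1424  0.1536] dcm [-0.4   0.12 -0.12] rot [0.29 0.5  0.04] F [-0.3  0.2 -0.2] g 44.8 q [ 0.72  0.19 -0.56  1.85  0.07  0.73 -1.47]
  grasp deck u,v,h 116.1 62.2 38.8
```

View pics/wrist8.png

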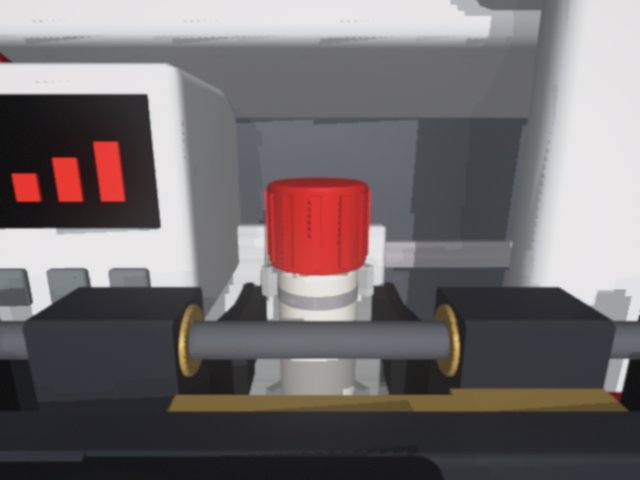

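View pics/s8c.png

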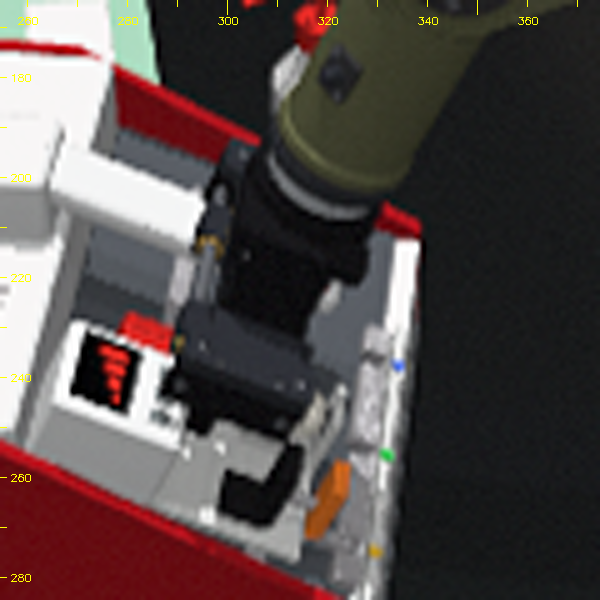

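```bash
python3 -m handwheel '[{"xyz":[-0.5,0.1,0.9],"angular":[0.1,0.3,0]},{"xyz":[-0.8,0,1.8],"angular":[0,0.1,0]},{"xyz":[-1.1,0,2.5],"angular":[0,0,0]},{"xyz":[-1.1,0,2.5],"angular":[0,0,0]},{"xyz":[-0.8,0,1.8],"angular":[0,0,0]}]'; python3 - <<'E'
from bench import *
from tgt import *
err(tcp_for_tube(5,0,60),GT)
E
```

```text
time: 10.48
position: [0.6136, -0.1385, 0.2464]
tool_rot: [1.394, 0.895, -0.944]
ft_force: [0.7, 0.0, -0.7]
grip_width: 0.547
t 10.4833 pos [ 0.6136 -0.1385  0.2464] dcm [ 2.15 -0.18 -3.99] rot [-0.22 -0.58 -0.14] F [ 0.7  0.  -0.7] g 47.6 q [ 0.79  0.01 -0.56  1.82 -0.09  0.93 -1.35]
  grasp deck u,v,h 107.8 64.1 143.1
```

```bash
python3 -m handwheel '[{"xyz":[-0.4,0.45,0],"angular":[-2.5,0.1,6]},{"xyz":[-0.4,0.45,0],"angular":[-2.5,0.1,6]},{"xyz":[-0.4,0.45,0],"angular":[-2.5,0.1,6]},{"xyz":[-0.4,0.45,0],"angular":[-2.5,0.1,6]},{"xyz":[-0.4,0.45,0],"angular":[-2.5,0.1,6]}]' 6.6 18;  python3 -m handwheel '[{"xyz":[-0.4,0.45,0],"angular":[-2.5,0.1,6]},{"xyz":[-0.4,0.45,0],"angular":[-2.5,0.1,6]},{"xyz":[-0.4,0.45,0],"angular":[-2.5,0.1,6]},{"xyz":[-0.4,0.45,0],"angular":[-2.5,0.1,6]},{"xyz":[-0.4,0.45,0],"angular":[-2.5,0.1,6]}]'; cat >> tgt.py <<'E'
GRIP=(55.5,122.5)
def tcp_grip(du,dv,h): return rd.deck(GRIP[0]+du,GRIP[1]+dv,h)-rd.n*.019
E
python3 -c '
from tgt import *
err(tcp_grip(0,0,130),GG)'
```

```text
time: 10.9
position: [0.5945, -0.117, 0.2589]
tool_rot: [0.885, 1.052, -0.602]
ft_force: [0.6, 0.2, 0.2]
grip_width: 0.746
time: 11.32
position: [0.5729, -0.0919, 0.2633]
tool_rot: [0.362, 1.144, -0.251]
ft_force: [1.4, 0.5, 0.5]
grip_width: 0.762
t 11.3167 pos [ 0.5729 -0.0919  0.2633] dcm [ 0.01  1.34 -4.95] rot [-8.8   0.62 19.87] F [1.4 0.5 0.5] g 66.3 q [ 0.73 -0.14 -0.53  1.91 -0.17  0.95 -0.16]
  grasp deck u,v,h 75.2 109.1 175.4
```

```bash
python3 -m handwheel '[{"xyz":[-0.2,0.5,-1],"angular":[-2.5,0.2,5.5]},{"xyz":[0,0.4,-1],"angular":[-2.5,0.2,5.5]},{"xyz":[0,0.4,-1],"angular":[-2.5,0.2,5.5]},{"xyz":[0,0,-1],"angular":[-1,0,2]},{"xyz":[0,0,0],"angular":[0,0,0]}]';python3 - <<'E'
from bench import *
from tgt import *
err(tcp_grip(0,0,130),GG)
for n in ["wrist"]:
    im=get_image(n);cv2.imwrite(f"pics/{n}9.png",im["pixels"]);np.savez("w9.npz",K=im["K"],T=im["cam_to_world"])
E
```

```text
time: 11.73
position: [0.5702, -0.0761, 0.2273]
tool_rot: [0.018, 1.163, -0.039]
ft_force: [-1.1, 0.0, -0.2]
grip_width: 0.757
t 11.7333 pos [ 0.5702 -0.0761  0.2273] dcm [ 0.28 -0.24 -1.35] rot [ 0.36  0.35 -0.03] F [-1.1  0.  -0.2] g 65.9 q [ 0.68 -0.13 -0.53  1.98 -0.13  0.87  0.16]
  grasp deck u,v,h 58.1 124.8 143.5
```

View pics/wrist9.png

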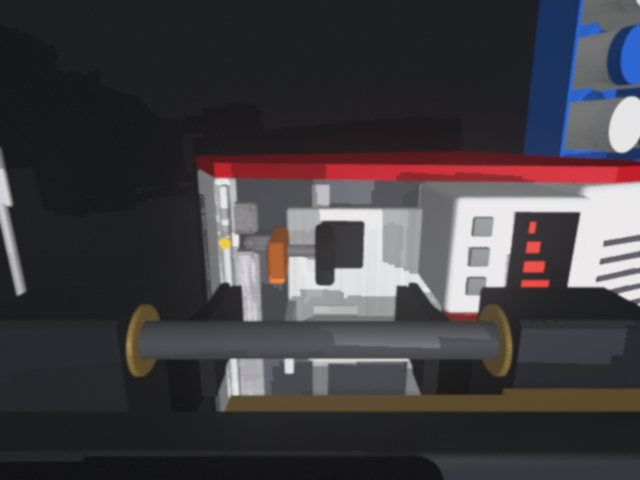

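```bash
python3 - <<'E'
from tgt import *
CAM["w"]=np.load("w9.npz")
x0,y0,f=195,145,3
for nm,ov in(("a",0),("b",1)):
    im=cv2.imread("pics/wrist9.png")[145:325,195:450]; im=cv2.resize(im,None,fx=f,fy=f,interpolation=cv2.INTER_CUBIC)
    if ov:
        for L,c in scene(rd,SEAT,GRIP,(134,131),(57,-17)): draw(im,"w",[L],c,f,x0,y0)
    cv2.imwrite(f"pics/w9{nm}.png",im)
T=CAM["w"]["T"]; d=(T[:3,3]-rd.d0)*1000; print(d@rd.u,d@rd.v,d@rd.n)
E
```

```text
57.542144862097075 196.20426926702692 284.7279570714283
```

View pics/w9a.png

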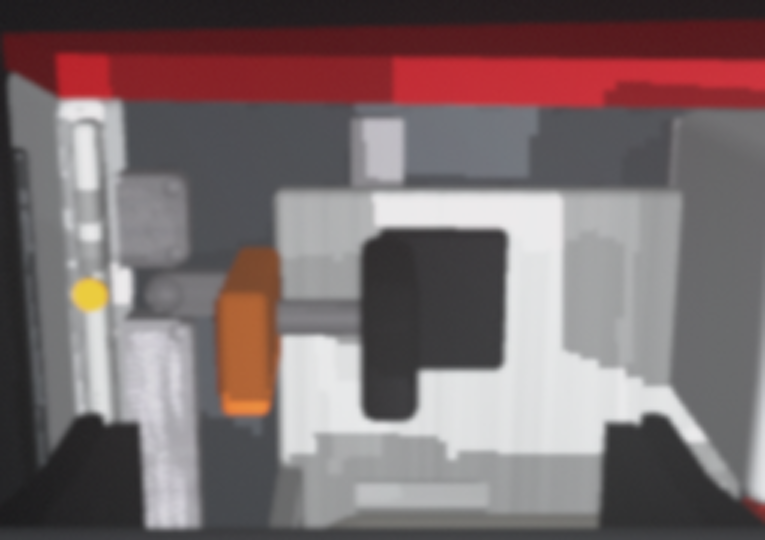

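View pics/w9b.png

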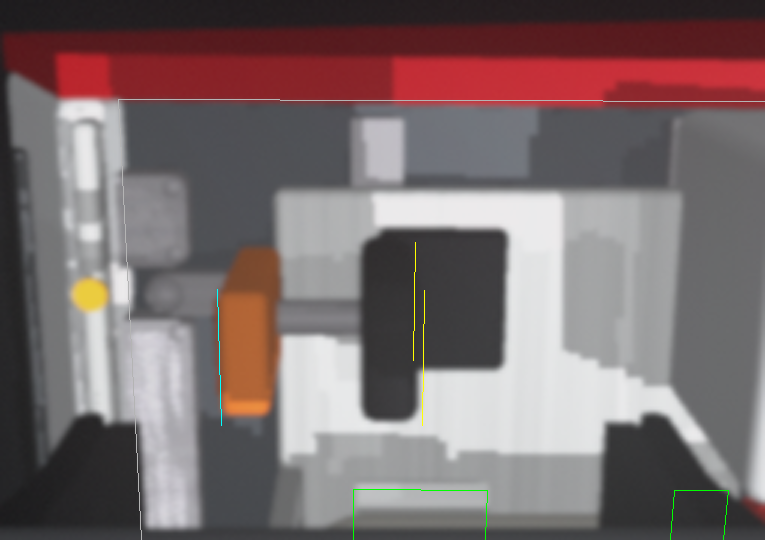

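```bash
sed -i 's/^GRIP=.*/GRIP=(55.2,123.5)/' tgt.py; python3 -m handwheel '[{"xyz":[0.3,-0.2,-1.5],"angular":[0.3,0.3,0]},{"xyz":[0.5,0,-1.7],"angular":[0,0,0]},{"xyz":[0.5,0,-1.7],"angular":[0,0,0]},{"xyz":[0,0,0],"angular":[0,0,0]}]';python3 - <<'E'
from tgt import *
err(tcp_grip(0,0,70),GG)
E
```

```text
time: 12.12
position: [0.5866, -0.0797, 0.1814]
tool_rot: [0.028, 1.16, -0.042]
ft_force: [0.0, 0.4, -1.0]
grip_width: 0.759
t 12.1167 pos [ 0.5866 -0.0797  0.1814] dcm [ 0.96  0.13 -2.28] rot [0.01 0.54 0.42] F [ 0.   0.4 -1. ] g 66.1 q [ 0.67 -0.05 -0.55  2.01 -0.08  0.77  0.12]
  grasp deck u,v,h 55.4 121.9 94.7
```

```bash
python3 -m handwheel '[{"xyz":[0.5,0.2,-1],"angular":[0,0.5,0.4]},{"xyz":[0.25,0,-0.7],"angular":[0,0.1,0]},{"xyz":[0,0,0],"angular":[0,0,0]}]';python3 - <<'E'
from bench import *
from tgt import *
err(tcp_grip(0,0,60),GG)
for n in ["wrist","side"]:
    im=get_image(n);cv2.imwrite(f"pics/{n}10.png",im["pixels"])
    if n=="wrist": np.savez("w10.npz",K=im["K"],T=im["cam_to_world"])
CAM["w"]=np.load("w10.npz")
im=cv2.imread("pics/wrist10.png")
for L,c in scene(rd,SEAT,GRIP,(134,131),(57,-17)): draw(im,"w",[L],c,1,0,0)
cv2.imwrite("pics/w10b.png",im)
crop("pics/side10.png",255,165,375,285,5,"pics/s10c.png")
E
```

```text
time: 12.37
position: [0.5948, -0.0789, 0.1642]
tool_rot: [0.027, 1.171, -0.038]
ft_force: [-1.1, 1.4, 0.4]
grip_width: 0.757
t 12.3667 pos [ 0.5948 -0.0789  0.1642] dcm [ 0.52  0.03 -1.49] rot [-0.1  -0.08  0.23] F [-1.1  1.4  0.4] g 65.9 q [ 0.67 -0.   -0.56  2.   -0.04  0.74  0.09]
  grasp deck u,v,h 56.2 122.9 75.8
```

View pics/w10b.png

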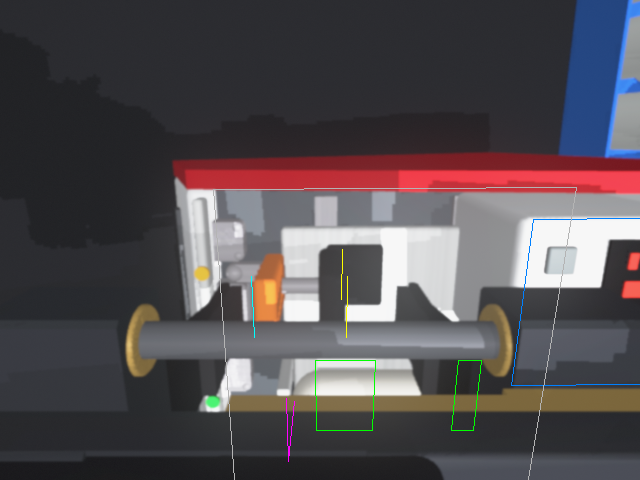

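View pics/s10c.png

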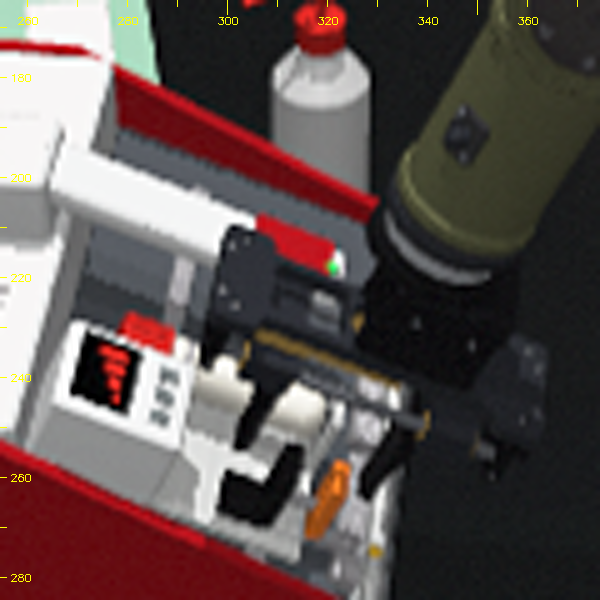

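```bash
python3 - <<'E'
from tgt import *
T=lambda X,Y:(X/7+284.5,Y/7+144.5)
S=lambda X,Y:(X/8+254.5,Y/8+199.5)
def dk(p): d=(p-rd.d0)*1000; return (d@rd.u).round(1),(d@rd.v).round(1),(d@rd.n).round(1)
for a,b in [((566,428),(437,642)),((610,438),(433,690)),((582,242),(735,655)),((590,285),(672,652))]:
    p,e=tri(S(*a),T(*b)); print(dk(p),e*1000)
# known check: orange top downhill-right corner
p,e=tri(S(558,462),T(216,626)); print("orange",dk(p),e*1000)
def on(n,uv,h):
    o,d=ray(n,uv); s=((rd.deck(0,0,h)-o)@rd.n)/(d@rd.n); p=o+s*d-rd.d0; return (np.array([p@rd.u,p@rd.v])*1000).round(1)
for h in (10,20,30): print(h,"top up/dn",on("top",T(437,642),h),on("top",T(433,690),h),"side",on("side",S(566,428),h),on("side",S(610,438),h))
CAM["w"]=np.load("w9.npz")
W=lambda X,Y:(X/3+194.5,Y/3+144.5)
for h in (10,20,30): print(h,on("w",W(190,330),h),on("w",W(130,325),h), "shaft",on("w",W(250,290),h),on("w",W(250,330),h))
E
```

```text
(np.float64(13.9), np.float64(36.0), np.float64(5.6)) 2.889182652325471
(np.float64(-2.3), np.float64(36.7), np.float64(9.4)) 3.2972537099064874
(np.float64(16.7), np.float64(-65.4), np.float64(7.6)) 0.8835681427803393
(np.float64(13.6), np.float64(-43.9), np.float64(6.7)) 4.717727086490092
orange (np.float64(29.7), np.float64(110.9), np.float64(57.9)) 1.6830949205235142
10 top up/dn [16.4 36.2] [-0.4 36.6] side [13.8 40.6] [-3.8 37. ]
20 top up/dn [18.6 36.8] [ 1.9 37.1] side [17.1 51.6] [-0.4 48. ]
30 top up/dn [20.8 37.4] [ 4.3 37.7] side [20.3 62.5] [ 3.1 58.9]
10 [ 16.2 114. ] [  2.  115.2] shaft [ 30.6 123.8] [ 30.4 114. ]
20 [ 17.7 117. ] [  4.1 118.2] shaft [ 31.6 126.4] [ 31.3 117. ]
30 [ 19.2 120. ] [  6.1 121.1] shaft [ 32.5 129.1] [ 32.3 120. ]
```

```bash
python3 -m handwheel '[{"xyz":[0.25,0.05,-1],"angular":[0,0,0.2]},{"xyz":[0.25,0,-0.9],"angular":[0,0,0]},{"xyz":[0.2,0,-0.5],"angular":[0,0,0]},{"xyz":[0,0,0],"angular":[0,0,0]}]';python3 - <<'E'
from tgt import *
err(tcp_grip(0,0,44),GG)
E
```

```text
time: 12.8
position: [0.6036, -0.0794, 0.142]
tool_rot: [0.024, 1.165, -0.037]
ft_force: [-0.9, -0.6, -1.2]
grip_width: 0.759
t 12.8 pos [ 0.6036 -0.0794  0.142 ] dcm [ 0.27  0.05 -0.74] rot [0.05 0.25 0.09] F [-0.9 -0.6 -1.2] g 66.1 q [ 0.66  0.04 -0.56  2.01 -0.    0.69  0.06]
  grasp deck u,v,h 55.6 122.9 51.8
```

```bash
python3 -m handwheel '[{"xyz":[0.2,0.05,-0.5],"angular":[0,0.2,0.1]},{"xyz":[0.05,0,-0.2],"angular":[0,0,0]},{"xyz":[0,0,0],"angular":[0,0,0]}]';python3 - <<'E'
from bench import *
from tgt import *
err(tcp_grip(0,0,44),GG)
im=get_image("side");cv2.imwrite("pics/s11.png",im["pixels"])
crop("pics/s11.png",255,165,375,285,5,"pics/s11c.png")
E
```

```text
time: 13.05
position: [0.6062, -0.0787, 0.1338]
tool_rot: [0.023, 1.169, -0.035]
ft_force: [-0.1, 1.1, 0.0]
grip_width: 0.757
t 13.05 pos [ 0.6062 -0.0787  0.1338] dcm [ 0.01 -0.02  0.08] rot [ 0.03 -0.   -0.03] F [-0.1  1.1  0. ] g 65.8 q [ 0.65  0.06 -0.57  2.01  0.02  0.68  0.05]
  grasp deck u,v,h 54.8 123.7 43.3
```

View pics/s11c.png

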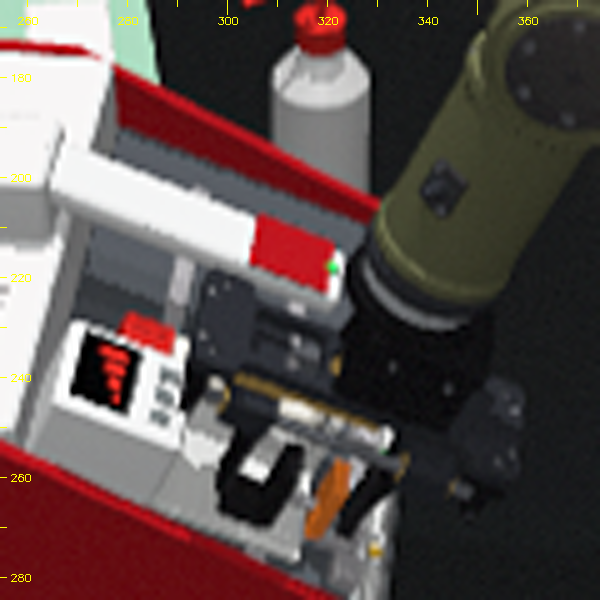

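```bash
python3 -m handwheel '[{"xyz":[0,0,0],"angular":[0,0,0]},{"xyz":[0,0,0],"angular":[0,0,0]},{"xyz":[0,0,0],"angular":[0,0,0]},{"xyz":[0,0,0],"angular":[0,0,0]},{"xyz":[0,0,0],"angular":[0,0,0]}]' 2.2 25;python3 - <<'E'
from tgt import *
err(tcp_grip(0,0,44),GG)
E
```

```text
time: 13.52
position: [0.6032, -0.0785, 0.1324]
tool_rot: [0.023, 1.176, -0.035]
ft_force: [-5.7, -0.0, 2.2]
grip_width: 0.464
t 13.5167 pos [ 0.6032 -0.0785  0.1324] dcm [ 0.32 -0.04  0.22] rot [ 0.02 -0.4  -0.03] F [-5.7 -0.   2.2] g 40.3 q [ 0.65  0.06 -0.57  2.02  0.02  0.68  0.05]
  grasp deck u,v,h 51.4 123.7 43.3
```

```bash
python3 -m handwheel '[{"xyz":[0,0,0],"angular":[0,0,0]},{"xyz":[0,0,0],"angular":[0,0,0]},{"xyz":[0,0,0],"angular":[0,0,0]}]';python3 - <<'E'
from tgt import *
err(tcp_grip(0,0,44),GG)
E
```

```text
time: 13.77
position: [0.6063, -0.0786, 0.1338]
tool_rot: [0.023, 1.168, -0.036]
ft_force: [-4.2, -0.5, -0.9]
grip_width: 0.303
t 13.7667 pos [ 0.6063 -0.0786  0.1338] dcm [ 0.01 -0.02  0.08] rot [ 0.04  0.07 -0.03] F [-4.2 -0.5 -0.9] g 26.3 q [ 0.65  0.06 -0.57  2.02  0.02  0.67  0.05]
  grasp deck u,v,h 54.8 123.7 43.3
```

```bash
python3 -m handwheel '[{"xyz":[0,-0.4,0],"angular":[0,0,0]},{"xyz":[0,-0.6,0],"angular":[0,0,0]},{"xyz":[-0.05,-0.8,0],"angular":[0,0,0]},{"xyz":[-0.05,-0.8,0],"angular":[0,0,0]},{"xyz":[-0.05,-0.8,0],"angular":[0,0,0]}]';python3 - <<'E'
from tgt import *
err(tcp_grip(0,-80,43.3),GG)
E
```

```text
time: 14.18
position: [0.6049, -0.111, 0.1338]
tool_rot: [0.022, 1.168, -0.03]
ft_force: [1.4, 2.9, -3.0]
grip_width: 0.305
t 14.1833 pos [ 0.6049 -0.111   0.1338] dcm [-0.15 -4.78  0.01] rot [-0.1   0.09 -0.31] F [ 1.4  2.9 -3. ] g 26.5 q [ 0.7   0.07 -0.54  2.01 -0.03  0.68  0.15]
  grasp deck u,v,h 54.8 91.3 43.3
```

```bash
python3 -m handwheel '[{"xyz":[-0.05,-0.8,0],"angular":[0,0,-0.1]},{"xyz":[-0.05,-0.8,0],"angular":[0,0,-0.1]},{"xyz":[-0.05,-0.8,0],"angular":[0,0,0]},{"xyz":[0,-0.8,0],"angular":[0,0,0]},{"xyz":[0,-0.6,0],"angular":[0,0,0]}]';python3 - <<'E'
from tgt import *
err(tcp_grip(0,-80,43.3),GG)
E
```

```text
time: 14.6
position: [0.6032, -0.1552, 0.1338]
tool_rot: [0.024, 1.167, -0.035]
ft_force: [0.3, 1.4, -0.0]
grip_width: 0.302
t 14.6 pos [ 0.6032 -0.1552  0.1338] dcm [ 0.01 -0.36  0.01] rot [-0.06  0.13  0.  ] F [ 0.3  1.4 -0. ] g 26.2 q [ 0.75  0.09 -0.51  1.98 -0.06  0.69  0.25]
  grasp deck u,v,h 54.9 47.1 43.3
```

```bash
python3 -m handwheel '[{"xyz":[0,-0.35,0],"angular":[0,0,0]},{"xyz":[0,0,0],"angular":[0,0,0]}]';python3 - <<'E'
from bench import *
from tgt import *
err(tcp_grip(0,-80,43.3),GG)
for n in ["top","side"]:
    im=get_image(n);cv2.imwrite(f"pics/{n}12.png",im["pixels"])
crop("pics/side12.png",255,165,375,285,5,"pics/s12c.png")
crop("pics/top12.png",285,105,400,255,4,"pics/t12c.png")
E
```

```text
time: 14.77
position: [0.603, -0.1621, 0.1338]
tool_rot: [0.025, 1.167, -0.038]
ft_force: [1.8, 2.0, -1.5]
grip_width: 0.304
t 14.7667 pos [ 0.603  -0.1621  0.1338] dcm [0.04 0.34 0.01] rot [-0.    0.14  0.17] F [ 1.8  2.  -1.5] g 26.5 q [ 0.76  0.09 -0.5   1.98 -0.07  0.69  0.27]
  grasp deck u,v,h 54.9 40.1 43.3
```

View pics/s12c.png

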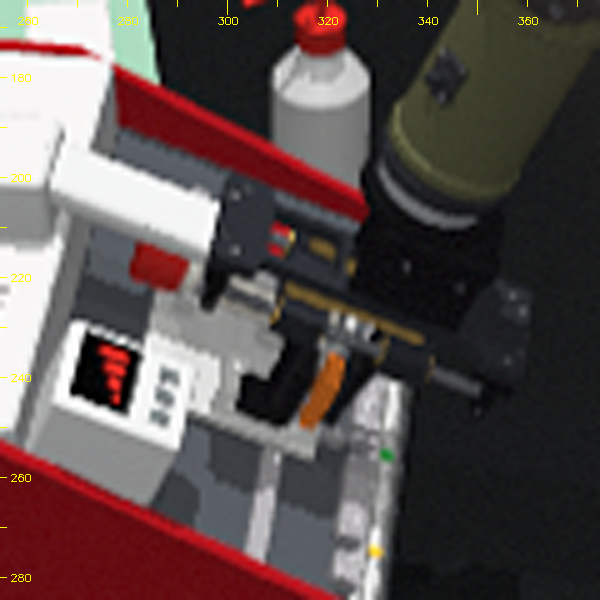

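View pics/t12c.png

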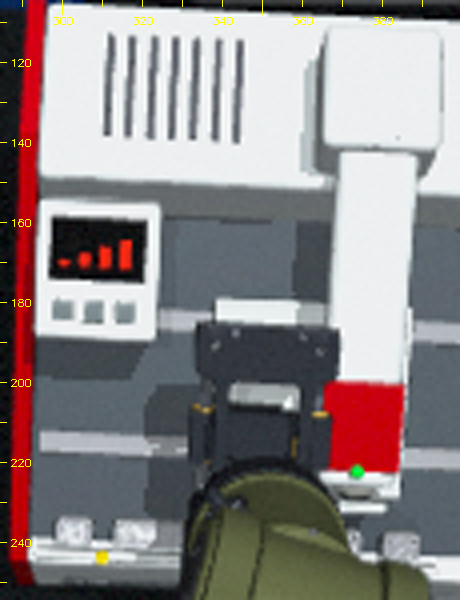

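```bash
python3 -m handwheel '[{"xyz":[0,0.35,0],"angular":[0,0,0.1]},{"xyz":[0,0,0],"angular":[0,0,0]}]';python3 - <<'E'
from tgt import *
err(tcp_grip(0,-80,43.3),GG)
E
```

```text
time: 15.03
position: [0.6031, -0.1586, 0.1338]
tool_rot: [0.024, 1.166, -0.037]
ft_force: [1.4, 2.0, -0.8]
grip_width: 0.3
t 15.0333 pos [ 0.6031 -0.1586  0.1338] dcm [ 0.03 -0.02  0.01] rot [0.06 0.17 0.08] F [ 1.4  2.  -0.8] g 26.1 q [ 0.75  0.09 -0.5   1.98 -0.06  0.68  0.26]
  grasp deck u,v,h 54.9 43.7 43.3
```

```bash
python3 -m handwheel '[{"xyz":[0,0,0],"angular":[0,0,0]},{"xyz":[0,0,0],"angular":[0,0,0]},{"xyz":[0,0,0],"angular":[0,0,0]},{"xyz":[0,0,0],"angular":[0,0,0]},{"xyz":[0,0,0],"angular":[0,0,0]}]' 6.2 20;python3 - <<'E'
from bench import *
from tgt import *
err(tcp_grip(0,-80,43.3),GG)
im=get_image("side");cv2.imwrite("pics/s13.png",im["pixels"])
crop("pics/s13.png",255,165,375,285,5,"pics/s13c.png")
E
```

```text
time: 15.45
position: [0.5976, -0.1577, 0.1315]
tool_rot: [0.023, 1.178, -0.036]
ft_force: [0.0, -0.0, -1.3]
grip_width: 0.6
t 15.45 pos [ 0.5976 -0.1577  0.1315] dcm [ 0.58 -0.11  0.24] rot [ 0.04 -0.52  0.02] F [ 0.  -0.  -1.3] g 52.2 q [ 0.75  0.09 -0.5   1.99 -0.06  0.69  0.26]
  grasp deck u,v,h 48.9 44.4 43.4
```

View pics/s13c.png

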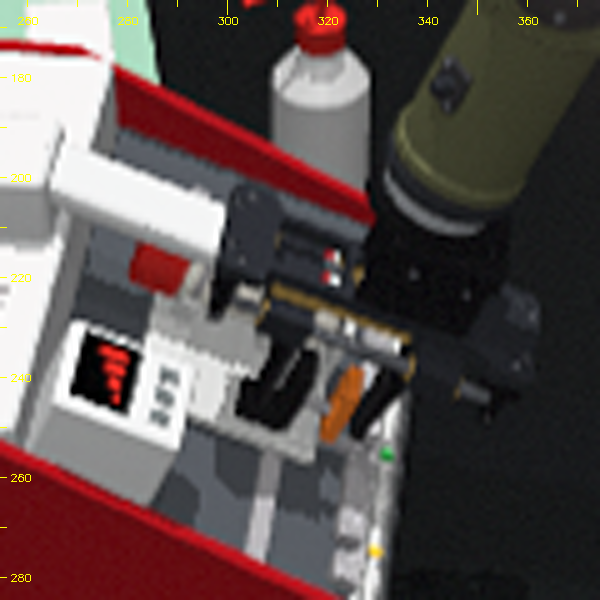

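```bash
python3 -m handwheel '[{"xyz":[0,0,0],"angular":[0,0,0]},{"xyz":[0,0,0],"angular":[0,0,0]}]'; python3 -m handwheel '[{"xyz":[-0.3,0,0.7],"angular":[0,-0.2,0]},{"xyz":[-0.5,0,1.2],"angular":[0,0,0]},{"xyz":[-0.8,0,2],"angular":[0,0,0]},{"xyz":[-0.9,0,2.2],"angular":[0,0,0]},{"xyz":[-1,0,2.5],"angular":[0,0,0]}]';python3 - <<'E'
from bench import *
from tgt import *
err(tcp_grip(0,-80,143.3),GG)
E
```

```text
time: 15.67
position: [0.5988, -0.1572, 0.1327]
tool_rot: [0.022, 1.176, -0.036]
ft_force: [-0.3, 0.2, 0.3]
grip_width: 0.699
time: 16.08
position: [0.5606, -0.1537, 0.217]
tool_rot: [0.026, 1.179, -0.028]
ft_force: [0.2, -0.6, -0.0]
grip_width: 0.715
t 16.0833 pos [ 0.5606 -0.1537  0.217 ] dcm [ 0.38 -0.35  0.9 ] rot [-0.34 -0.56 -0.26] F [ 0.2 -0.6 -0. ] g 62.2 q [ 0.8  -0.08 -0.48  1.96 -0.19  0.89  0.36]
  grasp deck u,v,h 48.1 46.9 136.5
```

Retreat toward the robot and up, then inspect.

```bash
python3 -m handwheel '[{"xyz":[-1.5,1.5,2.5],"angular":[0,0,0]},{"xyz":[-1.5,2.5,2],"angular":[0,3,0]},{"xyz":[-1.5,3,0],"angular":[0,3,0]},{"xyz":[-1,3,0],"angular":[0,3,0]},{"xyz":[-0.5,3,0],"angular":[0,3,0]}]'; python3 -m handwheel '[{"xyz":[-0.5,3.5,0],"angular":[0,3,0]},{"xyz":[0,3.5,0],"angular":[0,0,0]},{"xyz":[0,3.5,0],"angular":[0,0,0]},{"xyz":[0,2,0],"angular":[0,0,0]},{"xyz":[0,0,0],"angular":[0,0,0]}]';python3 - <<'E'
from bench import *
from tgt import *
err(tcp_grip(0,-80,143.3),GG)
for n in ["top","side"]:
    im=get_image(n);cv2.imwrite(f"pics/{n}14.png",im["pixels"])
crop("pics/side14.png",235,165,345,285,5,"pics/s14c.png")
crop("pics/top14.png",285,145,400,255,5,"pics/t14c.png")
E
```

```text
time: 16.5
position: [0.4972, -0.0286, 0.2751]
tool_rot: [0.025, 1.379, -0.053]
ft_force: [1.2, -0.3, -0.7]
grip_width: 0.713
time: 16.92
position: [0.4914, 0.1114, 0.2815]
tool_rot: [0.017, 1.425, -0.045]
ft_force: [0.0, 0.4, 0.6]
grip_width: 0.712
t 16.9167 pos [0.4914 0.1114 0.2815] dcm [  7.29 -26.86  -5.55] rot [  0.29 -14.64   0.19] F [0.  0.4 0.6] g 62.0 q [ 0.63 -0.14 -0.86  1.8  -0.06  1.3  -0.26]
  grasp deck u,v,h -0.1 309.0 227.1
```

View pics/s14c.png

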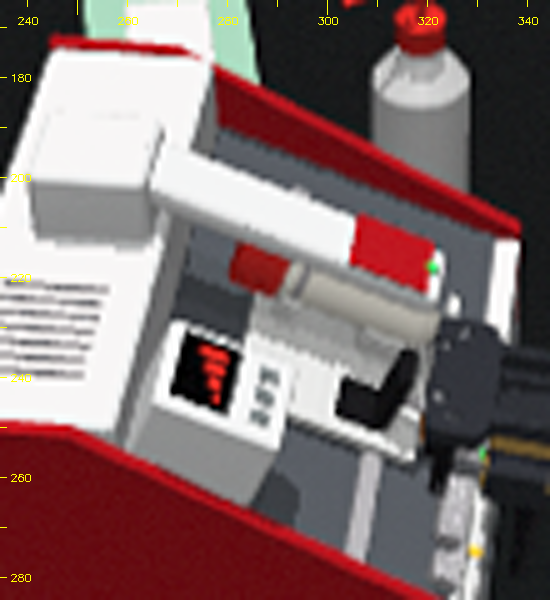

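View pics/t14c.png

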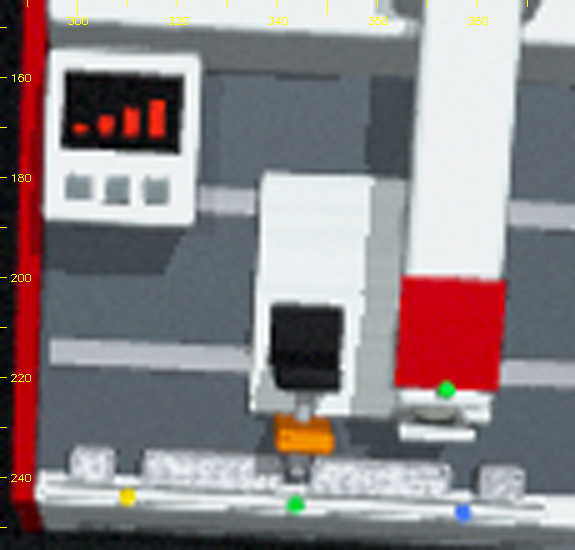

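View pics/top14.png

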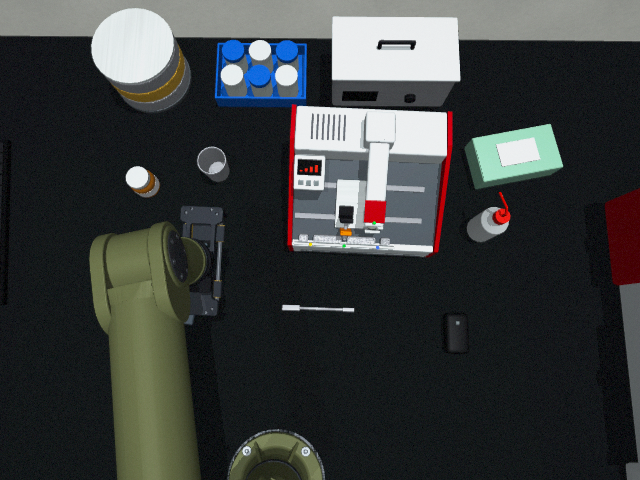

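```bash
python3 -m handwheel '[{"xyz":[0,2.5,2],"angular":[0,0,0]},{"xyz":[-1,2.5,3],"angular":[0,0,0]},{"xyz":[-1,2.5,3],"angular":[0,0,0]},{"xyz":[-1,0,3],"angular":[0,0,0]},{"xyz":[0,0,0],"angular":[0,0,0]}]';python3 - <<'E'
from bench import *
from tgt import *
im=get_image("side");cv2.imwrite("pics/side15.png",im["pixels"])
x0,y0,f=255,190,7
i=cv2.resize(im["pixels"][190:270,255:345],None,fx=f,fy=f,interpolation=cv2.INTER_CUBIC); cv2.imwrite("pics/s15a.png",i)
su,sv=SEAT[0],SEAT[1]-80
def circ(a,r): return [rd.deck(su+a,sv+r*np.cos(t),38+r*np.sin(t)) for t in np.linspace(0,2*np.pi,25)]
draw(i,"side",[circ(35,18.5),circ(65,18.5)],(0,255,255),f,x0,y0)
draw(i,"side",[circ(-50,15),circ(34,15)],(0,255,0),f,x0,y0)
draw(i,"side",[box(rd,su-65,su-65,sv-17,sv+17,60)],(255,0,255),f,x0,y0)
g=(GRIP[0],GRIP[1]-80)
draw(i,"side",[box(rd,g[0]-26.5,g[0]-26.5,g[1]-14,g[1]+14,58),box(rd,g[0]+13.5,g[0]+13.5,g[1]-14,g[1]+14,58)],(255,255,0),f,x0,y0)
cv2.imwrite("pics/s15b.png",i)
print(get_state()["position"],get_state()["time"])
E
```

```text
time: 17.43
position: [0.4598, 0.1719, 0.3928]
tool_rot: [0.028, 1.431, -0.068]
ft_force: [0.7, 0.9, 0.8]
grip_width: 0.711
[0.45972152 0.17164239 0.39039959] 17.4833
```

View pics/s15a.png

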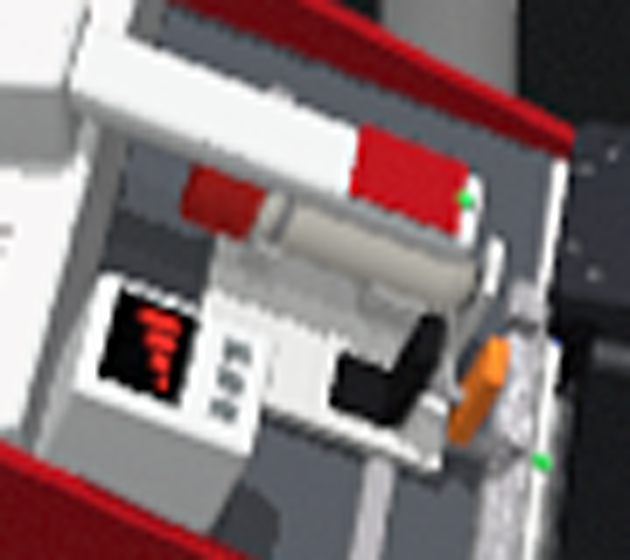

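View pics/s15b.png

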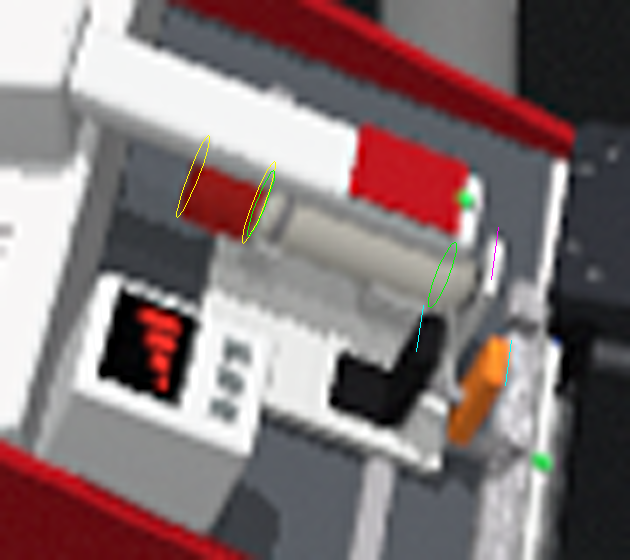

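View pics/side15.png

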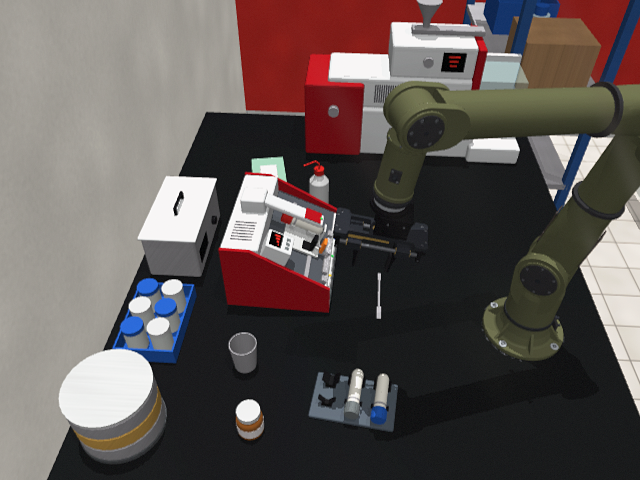

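```bash
python3 -m handwheel '[{"xyz":[0,0,0],"angular":[0,0,0]},{"xyz":[0,0,0],"angular":[0,0,0]}]'; python3 -c '
from bench import *
print(close_job())'
```

```text
time: 17.65
position: [0.4604, 0.1681, 0.3897]
tool_rot: [0.031, 1.433, -0.073]
ft_force: [0.5, -0.3, 0.3]
grip_width: 0.714
the job is handed in; nothing more can be done
None
```

The job is done and was handed in at 17.7 s on the robot's clock; no verdict was reported.

**What I did**
- I took the red-capped tube from the cradle and laid it on the chute strips, cap uphill and about 8 mm above home. Letting go, it slid down.
- I leaned the tool square to the deck and squeezed the tab fully in; the fingers read 26.3 mm against 27 mm.
- I slid the carriage right to the measuring detent. It went about 3.6 mm too far at first, so I brought it back to within 0.2 mm of the measured 80 mm, then let go and withdrew the arm.

**Last checks**
- **Carriage:** in the final pictures the orange tab is fully out and its pawl lies in the notch at the green mark, so it looks locked. I did not push on it to test the lock.
- **Tube:** it lies under the read-head arm. Its image agrees with the predicted home position to about 1 px (roughly 2 mm), which is within the calibration error, and the foot plate shows the same offset. I judged it home from the pictures only.
- **Everything else:** in the final pictures the blue and grey tubes are in the cradle, and the jar, beaker, bottle, spatula and mouse look unmoved.

**What disagreed**
- The overhead view first put the seat about 4 mm too far downhill. The closer wrist view corrected this before I laid the tube down.
- Seating the tube, I pressed it onto the strips with a brief 26 N before releasing it.

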